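# Pack the sample case on the stationery counter

## Task

Swing the lid of the grey sample case open until it rests back on its stop, then stand the wares that are on the counter upright in the pockets marked with white dots, strictly in order of number: the paste pot in 1, the ink bottle in 2, the rubber stamp in 3, the tape roll in 4, the glue stick in 5 and the carton of pins in 6. Not every ware is there each time: leave the pocket of a missing one empty and go on to the next. With everything standing in its pocket, lower the lid gently, without letting it drop, until it is fully shut, and leave the other things on the counter where they are.

Things in the scene. Friction and masses are not known exactly. Their poses are not given: they have to be found in the camera images.
- case: the fixed grey plastic sample case, 168 (x) x 210 (y) mm: a low tray (rim 24 mm high, the front rim 15 mm thick, the others 5 mm) under a deep lid, 77 mm high when shut. Origin: centre of the underside; x points to the hinge side (away from the robot), y to the robot's left. Inside: two rows of three pockets, partitions 20 mm high, 4 mm thick in a row, 20 mm between the rows
- case_lid (a joint): angle of the lid about its hinge on the far rim: 0 shut, 1.85 rad wide open, leaning back against its stop. The lid weighs 0.3 kg, is a hollow shell 52 mm deep (walls 4 mm), tips over its balance near 1.2 rad, and falls if let go short of either end
- lid_hinge (a point): point on the hinge axis at mid width, 24.5 mm above the counter; its frame turns with the lid; the axis is the case's y
- lid_tab (a point): middle of the grip of the dark steel pull tab on the lid's front: 26 mm wide (along the case's y), 12 mm thick, sticking out 45 mm from the lid's front face; this point is 28 mm out from that face, 196 mm from the hinge and 20 mm above the hinge plane (about 44 mm above the counter when shut). Turns with the lid
- pocket1 (a point): centre of the floor of pocket 1 (1 white dot), 4 mm above the counter: row by the hinge, left (+y) one as the robot sees it. The pocket is 64 x 64 mm; its dots are on the strip on the robot's side of it
- pocket2 (a point): centre of the floor of pocket 2 (2 white dots), 4 mm above the counter: row by the hinge, middle one as the robot sees it. The pocket is 64 x 64 mm; its dots are on the strip on the robot's side of it
- pocket3 (a point): centre of the floor of pocket 3 (3 white dots), 4 mm above the counter: row by the hinge, right (-y) one as the robot sees it. The pocket is 64 x 64 mm; its dots are on the strip on the robot's side of it
- pocket4 (a point): centre of the floor of pocket 4 (4 white dots), 4 mm above the counter: row nearer the robot, left (+y) one as the robot sees it. The pocket is 64 x 64 mm; its dots are on the strip on the robot's side of it
- pocket5 (a point): centre of the floor of pocket 5 (5 white dots), 4 mm above the counter: row nearer the robot, middle one as the robot sees it. The pocket is 64 x 64 mm; its dots are on the strip on the robot's side of it
- pocket6 (a point): centre of the floor of pocket 6 (6 white dots), 4 mm above the counter: row nearer the robot, right (-y) one as the robot sees it. The pocket is 64 x 64 mm; its dots are on the strip on the robot's side of it
- paste_pot: white plastic pot, slightly tapered, with a round overhanging lid 52 mm across and 14 mm high; 54 mm high in all. Origin: centre of its underside, z up. Stands upright on the counter; may be absent
- ink_bottle: square ink bottle, 42 x 42 mm and 40 mm high, dark inside, with a round black cap 26 mm across and 22 mm high on top; 62 mm high in all. Origin: centre of its underside, z up. Stands upright on the counter; may be absent
- stamp: wooden rubber stamp: base 46 (x) x 30 (y) x 16 mm, with an upright round handle 24 mm across, its top 62 mm above the underside. Origin: centre of its underside, z up. Stands upright on the counter; may be absent
- tape_roll: brown roll of parcel tape standing on its flat side, 50 mm across and 50 mm high, with an open core 26 mm across. Origin: centre of its underside, z up. Stands upright on the counter; may be absent
- glue_stick: slim white round stick, 28 mm across and 62 mm high, with a thin grey line round it. Origin: centre of its underside, z up. Stands upright on the counter; may be absent
- pin_carton: upright brown cardboard carton with a pale band, 46 (x) x 28 (y) mm and 58 mm high. Origin: centre of its underside, z up. Stands upright on the counter; may be absent
- stapler: stapler, black and steel, 125 x 34 x 38 mm; origin: centre of its underside. Leave it alone
- coin_dish: round steel coin dish, 84 mm across, 16 mm high; origin: centre of its underside. Leave it alone
- eraser: white eraser, 45 x 20 x 13 mm; origin: centre of its underside. Leave it alone
Mind the look-alikes: they are no part of the job. What is shaped like the stamp but red or yellow is not meant.

How it is judged (in metres and radians):
On the way, in this order (a step that is already met when the one before it is completed fails the run):
1. the lid is swung open onto its stop (value of joint case_lid above 1.8 rad), for 0.3 s.
2. the paste pot stands in pocket 1, let go (horizontal distance between paste_pot and pocket1 below 0.027 m and z of paste_pot in the frame of pocket1 below 0.007 m and angle between paste_pot's own z axis and vertical below 0.15 rad and contact force between the fingers and paste_pot below 0.1 N), for 0.2 s.
3. the ink bottle stands in pocket 2, let go (horizontal distance between ink_bottle and pocket2 below 0.027 m and z of ink_bottle in the frame of pocket2 below 0.007 m and angle between ink_bottle's own z axis and vertical below 0.15 rad and contact force between the fingers and ink_bottle below 0.1 N), for 0.2 s.
4. the rubber stamp stands in pocket 3, let go (horizontal distance between stamp and pocket3 below 0.027 m and z of stamp in the frame of pocket3 below 0.007 m and angle between stamp's own z axis and vertical below 0.15 rad and contact force between the fingers and stamp below 0.1 N), for 0.2 s.
5. the tape roll stands in pocket 4, let go (horizontal distance between tape_roll and pocket4 below 0.027 m and z of tape_roll in the frame of pocket4 below 0.007 m and angle between tape_roll's own z axis and vertical below 0.15 rad and contact force between the fingers and tape_roll below 0.1 N), for 0.2 s.
6. the glue stick stands in pocket 5, let go (horizontal distance between glue_stick and pocket5 below 0.027 m and z of glue_stick in the frame of pocket5 below 0.007 m and angle between glue_stick's own z axis and vertical below 0.15 rad and contact force between the fingers and glue_stick below 0.1 N), for 0.2 s.
7. the carton of pins stands in pocket 6, let go (horizontal distance between pin_carton and pocket6 below 0.027 m and z of pin_carton in the frame of pocket6 below 0.007 m and angle between pin_carton's own z axis and vertical below 0.15 rad and contact force between the fingers and pin_carton below 0.1 N), for 0.2 s.
8. the lid is shut again (value of joint case_lid below 0.04 rad), for 0.2 s.
At the end, for the whole second after the job is handed in: Every ware present stands upright (within 0.15 rad) on the floor of its own pocket (within 27 mm of the pocket's centre, underside less than 7 mm above the floor), at rest, and the lid is shut (below 0.04 rad) (horizontal distance between paste_pot and pocket1 below 0.027 m and z of paste_pot in the frame of pocket1 below 0.007 m and angle between each of paste_pot, ink_bottle, stamp, tape_roll, glue_stick, pin_carton's own z axis and vertical below 0.15 rad and linear speed of each of paste_pot, ink_bottle, stamp, tape_roll, glue_stick, pin_carton below 0.03 m/s and horizontal distance between ink_bottle and pocket2 below 0.027 m and z of ink_bottle in the frame of pocket2 below 0.007 m and horizontal distance between stamp and pocket3 below 0.027 m and z of stamp in the frame of pocket3 below 0.007 m and horizontal distance between tape_roll and pocket4 below 0.027 m and z of tape_roll in the frame of pocket4 below 0.007 m and horizontal distance between glue_stick and pocket5 below 0.027 m and z of glue_stick in the frame of pocket5 below 0.007 m and horizontal distance between pin_carton and pocket6 below 0.027 m and z of pin_carton in the frame of pocket6 below 0.007 m and value of joint case_lid below 0.04 rad); the robot touches nothing.
It fails at once if the lid falls or is thrown shut (closing faster than 2.5 rad/s) (velocity of joint case_lid below -2.5 rad/s).
It fails at once if another thing on the counter is pushed more than 50 mm away (distance of any of stapler, coin_dish, eraser from where it was at the start of the episode above 0.05 m).
Of paste_pot, ink_bottle, stamp, tape_roll, glue_stick, pin_carton only 4 to 6 are there at a start; the rules pass over those that are not, and their reading is None.
At some moment in a run one of paste_pot, ink_bottle, stamp, tape_roll may be knocked a few centimetres aside while the robot is not near it.
It also fails if it takes over 210 s, if anything falls off the work surface, if the arm or the gripper's body presses on something with over 40 N, if the wrist force passes 120 N, or if a joint passes its speed limit or range.

## Robot

A 7-joint arm with a two-finger parallel gripper is mounted at the origin on the work surface. World frame = base frame: x ahead of the robot, y to its left, z up, the work surface at z = 0. Lengths are in mm, angles in rad, forces in N, time in s.
With the tool pointing down it reaches from about 400 to 925 mm from the base axis. Payload 5.6 kg.
Tool frame: the origin (TCP) lies at the very end of the fingers, on their centre line; the grasp point (between the pads) lies 19 mm behind it; z points along the fingers, y is the direction in which the jaws open and shut (so a half turn about z gives the same grasp; the last joint's range is limited). The gripper opens to 85 mm and grips with 20 to 120 N. Pads are 22 mm wide; open, the fingers measure 114 mm over their backs; the gripper's body (76 mm by 85 mm) begins 54 mm behind the grasp point. The pads swing forward as they close: fully open they stand 13 mm farther back than shut.
Start: joints at [1.143, 0.468, -0.012, 1.603, 0.006, 1.071, -0.056], TCP at [243.953, -602.491, 231.29] pointing down, gripper open.
Joint ranges: [-2.53, 2.53], [-0.31, 2.02], [-1.57, 1.55], [0.28, 2.44], [-1.29, 4.43], [0.15, 1.84], [-2.92, 2.92]. Speed limits (rad/s): [2.57, 2.57, 3.14, 3.14, 3.14, 3.14, 3.14].

## Interface

Orientations are given as a unit quaternion [x, y, z, w].
In Python, from plant import status, viewer, job gives the robot as it stands. The module is installed in compiled form; this text tells all that it offers.
- The arm moves only by the tool play_rows, never from a script. Its argument "increments" is a list of rows, each a list of 5 numbers: the shift along the tool's x, y, z in units of 30 mm (1.0 is 30 mm), then the turn about the tool's z in degrees, then the finger opening in mm, from 0 to 85.4. A call has 1 to 5 rows; each row is the pose to reach, as a shift and turn from the pose commanded when the call began, along the tool's axes at that moment; what a row does not reach only later rows make up. A row lasts 1/10 s, in which the tool goes at most 50 mm and 8.59 degrees, less where a joint would pass 70% of its speed; a pose out of reach is approached as far as the arm can. A call with a gripper value outside its range is refused whole. The fingers move at their own pace and stop on an object; "squeeze" is the grip in N (left out, the last holds). Time passes only in rows, so rows that repeat a pose let the fingers close. It gives the time, the measured TCP pose, the force and the opening at its end, in the units of the state.
- status.observe(): the state, without advancing time (a new reading comes with each control period).
- viewer.get_image(name): name is "scene" or "top" or "wrist"; returns the picture (480x640x3 uint8, red, green, blue); there is no depth.
- viewer.calibration(name): a dict with "fx", "fy", "cx", "cy" (pixels), "position" and "orientation" of the camera in the world; the wrist camera has in their place "T_tool_cam" (4x4, takes a point from camera to tool coordinates, whose origin is the TCP and whose axes are the flange's). Camera axes: x right, y up, looking along -z (the intrinsics and any distortion apply to the point x, -y, -z); pixel columns grow to the right and rows downward; lengths in mm; the calibration is good to about 2 mm. A picture is of the moment at which its call begins: read the wrist's pose just before it. calibration takes no time and is no camera call.
- job.hand_in(): hands the job in, once; it reports no verdict.
The state is a dict: "time_s": time; "q": joint angles; "qvel": joint speeds; "effort": joint torques, N m; "tcp_pos": TCP position; "tcp_rot": TCP orientation; "wrist_force": force on the tool from outside, world axes, zero at the start; "ft_torque": the same for the moment, N m; "grip_width": finger opening in mm.
Only numpy, scipy, OpenCV 4.12 (cv2) and the standard library are available. Lean on these libraries where they do the work, as an engineer would, in place of code of your own. Each camera call takes 0.05 s, during which the arm holds its last target.

## Working session

There is one attempt and no reset: what is moved stays moved. The work goes in short steps, Python scripts to look and compute and a tool call to move; the robot and the scene stay as the last step left them, time stands still between calls to the robot, and variables do not carry over. Pictures are saved under pics/ and viewed, and the job is handed in when it is done.

Besides the shell and the picture viewer there is one more tool, called after "Call:" by a JSON object that holds its "api" and its "payload". play_rows: Moves the arm, as the interface text tells. Its arguments: {"type":"object","properties":{"increments":{"type":"array","items":{"type":"array","items":{"type":"number"}}},"squeeze":{"type":"number"}},"required":["increments"]}

```bash
mkdir -p pics; ls
python3 - <<'E'
from plant import status, viewer, job
import cv2
print(status.observe())
for n in ("scene","top","wrist"):
    print(n, viewer.calibration(n))
for n in ("scene","top"):
    cv2.imwrite(f"pics/{n}0.png", viewer.get_image(n)[:,:,::-1])
E
```

```text
pics
{'time_s': 0.0, 'q': array([ 1.14298757,  0.46840197, -0.01158443,  1.60363648,  0.0060088 ,
        1.07141167, -0.0563298 ]), 'qvel': array([-5.14196738e-05,  3.38492073e-04,  6.65004372e-04, -3.58231441e-04,
        9.21846021e-04,  1.52111867e-03, -4.99133291e-04]), 'effort': array([ 2.95736818e-04, -5.32378542e+01,  2.11296952e-02, -2.51307428e+01,
        1.12402107e-02,  7.72963132e-03,  4.39225104e-06]), 'tcp_pos': array([ 243.70768075, -601.96906968,  230.31692109]), 'tcp_rot': array([ 9.81557024e-01,  1.91167407e-01, -2.43675586e-04, -8.78521360e-04]), 'wrist_force': array([ 0.30626087, -0.85053246, -0.58388025]), 'ft_torque': array([-0.00561584,  0.02826401,  0.02508081]), 'grip_width': 85.41775338661733}
scene {'fx': 453.5561697274783, 'fy': 453.5561697274783, 'cx': 316.3773091771493, 'cy': 240.25332971719095, 'position': array([ 988.48326685, -803.88365555,  688.99881727]), 'orientation': array([0.45463643, 0.13069306, 0.23176225, 0.85000665])}
top {'fx': 586.3491074485016, 'fy': 586.3491074485016, 'cx': 311.784183683425, 'cy': 232.10408934381556, 'position': array([ 305.29533597,  -18.99755172, 1530.89980637]), 'orientation': array([ 0.04890389, -0.05026732, -0.69563861,  0.71496051])}
wrist {'fx': 379.5740993190114, 'fy': 379.5740993190114, 'cx': 320.0622572900146, 'cy': 239.80672511110325, 'T_tool_cam': array([[-7.49672979e-04,  9.57423122e-01,  2.88687382e-01,
         7.36667177e+01],
       [ 9.99999681e-01,  6.38604634e-04,  4.78919090e-04,
         8.46331591e-01],
       [ 2.74171111e-04,  2.88687649e-01, -9.57423295e-01,
        -1.42576478e+02],
       [ 0.00000000e+00,  0.00000000e+00,  0.00000000e+00,
         1.00000000e+00]])}
```

View pics/scene0.png

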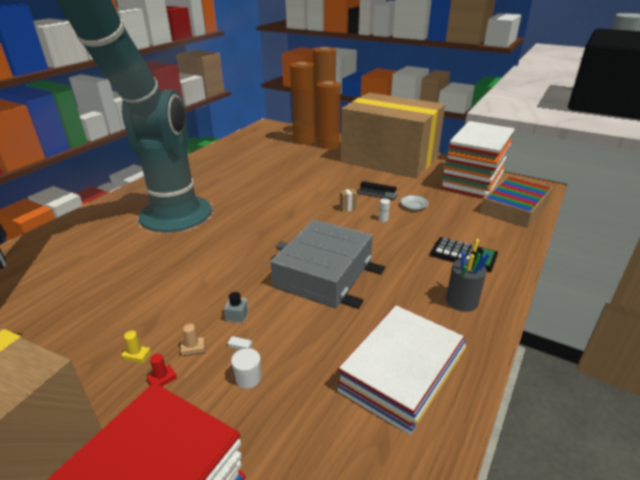

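View pics/top0.png

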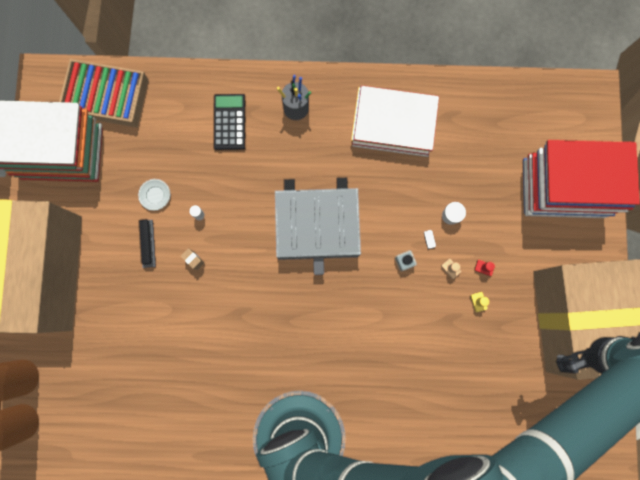

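```bash
cat > h.py <<'E'
import numpy as np, cv2
from scipy.spatial.transform import Rotation as R
from plant import status, viewer
def cam(n, tcp=None):
    c=viewer.calibration(n)
    if n=='wrist':
        s=tcp or status.observe()
        T=np.eye(4);T[:3,:3]=R.from_quat(s['tcp_rot']).as_matrix();T[:3,3]=s['tcp_pos']
        M=T@c['T_tool_cam']; return c,M[:3,:3],M[:3,3]
    return c,R.from_quat(c['orientation']).as_matrix(),np.array(c['position'])
def ray(C,u,v):
    c,Rm,p=C
    d=Rm@np.array([(u-c['cx'])/c['fx'],-(v-c['cy'])/c['fy'],-1.]); return p,d/np.linalg.norm(d)
def at_z(C,u,v,z):
    p,d=ray(C,u,v); return p+d*(z-p[2])/d[2]
def proj(C,P):
    c,Rm,p=C; q=Rm.T@(np.asarray(P,float)-p)
    return np.array([c['cx']+c['fx']*q[0]/-q[2], c['cy']+c['fy']*q[1]/q[2]])
def tri(*rs):
    A=np.zeros((3,3));b=np.zeros(3)
    for p,d in rs:
        M=np.eye(3)-np.outer(d,d);A+=M;b+=M@p
    x=np.linalg.solve(A,b); return x,[np.linalg.norm((np.eye(3)-np.outer(d,d))@(x-p)) for p,d in rs]
def crop(img,x0,y0,w,h,k,fn):
    c=cv2.resize(img[y0:y0+h,x0:x0+w],None,fx=k,fy=k,interpolation=cv2.INTER_CUBIC)
    for i in range(0,w,20):
        cv2.putText(c,str(x0+i),(i*k,10),0,0.35,(0,255,255),1); cv2.line(c,(i*k,12),(i*k,16),(0,255,255),1)
    for i in range(0,h,20):
        cv2.putText(c,str(y0+i),(0,i*k+4),0,0.35,(0,255,255),1)
    cv2.imwrite(fn,c)
E
python3 - <<'E'
from h import *
t=cv2.imread('pics/top0.png');s=cv2.imread('pics/scene0.png')
crop(t,380,190,130,130,6,'x.png') if 0 else None
crop(t,380,190,130,98,6,'pics/t_r.png'); crop(t,130,170,120,98,6,'pics/t_l.png')
crop(t,255,170,130,110,5,'pics/t_c.png')
crop(s,110,280,160,115,5,'pics/s_r.png');crop(s,260,170,180,140,4,'pics/s_c.png')
E
```

```text
(no output)
```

View pics/t_r.png

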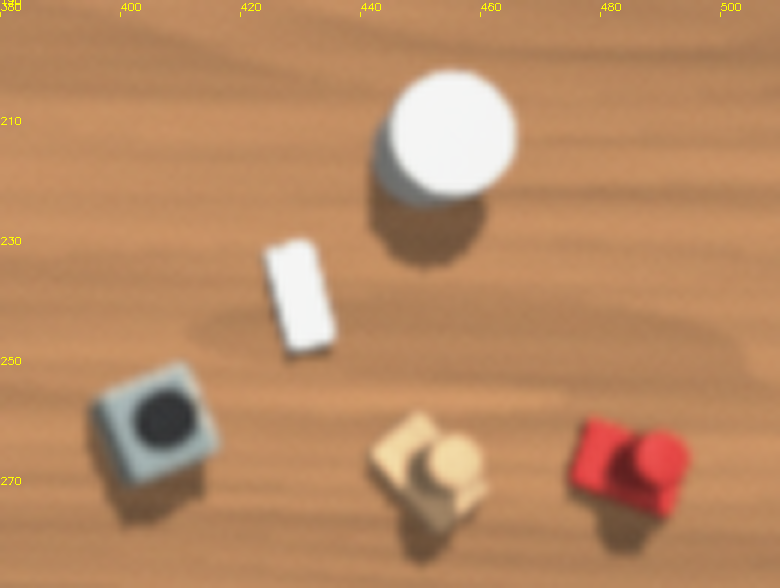

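View pics/t_l.png

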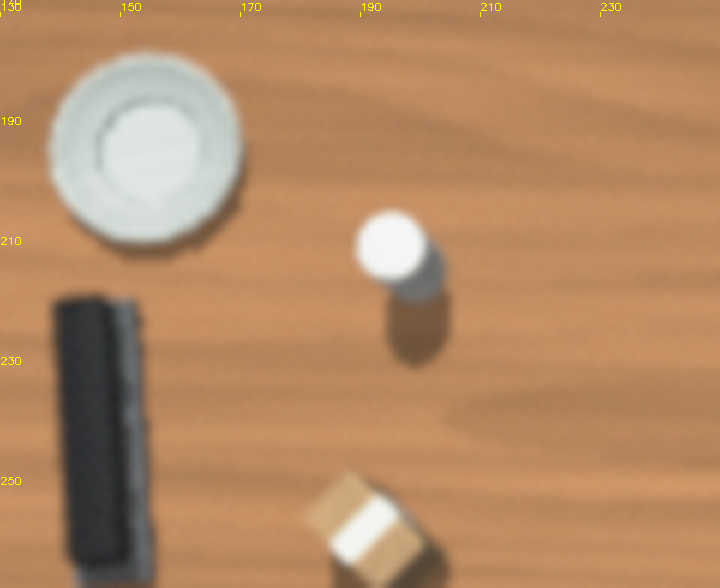

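View pics/t_c.png

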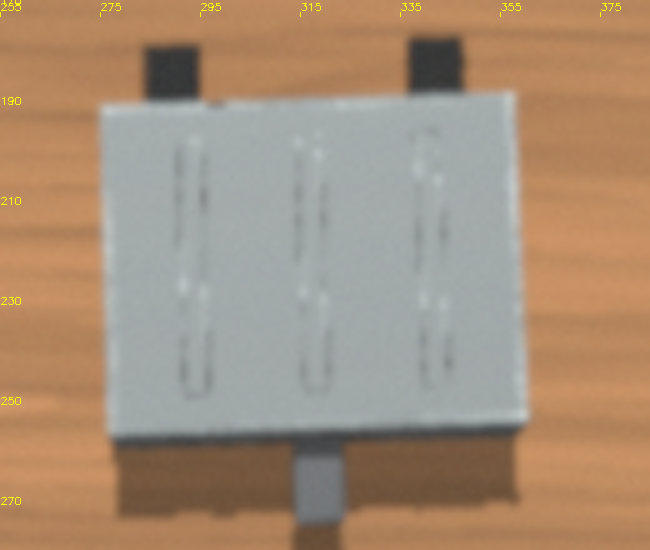

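View pics/s_r.png

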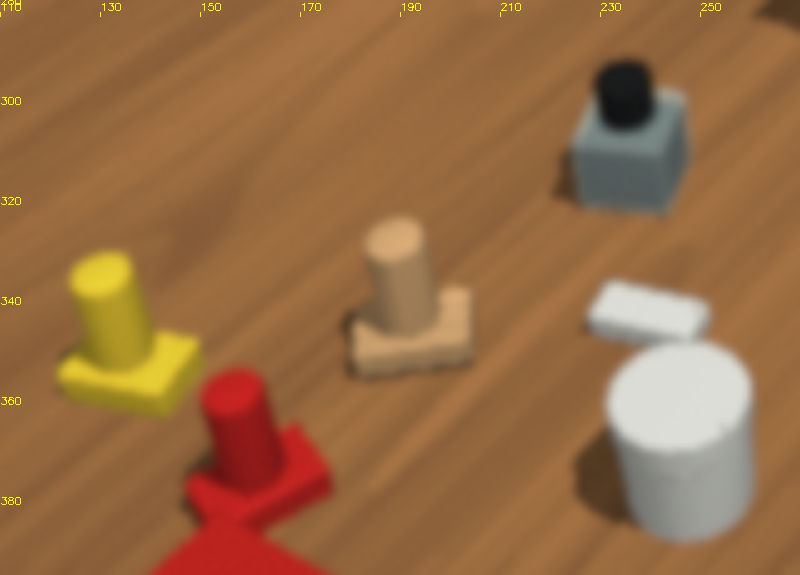

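View pics/s_c.png

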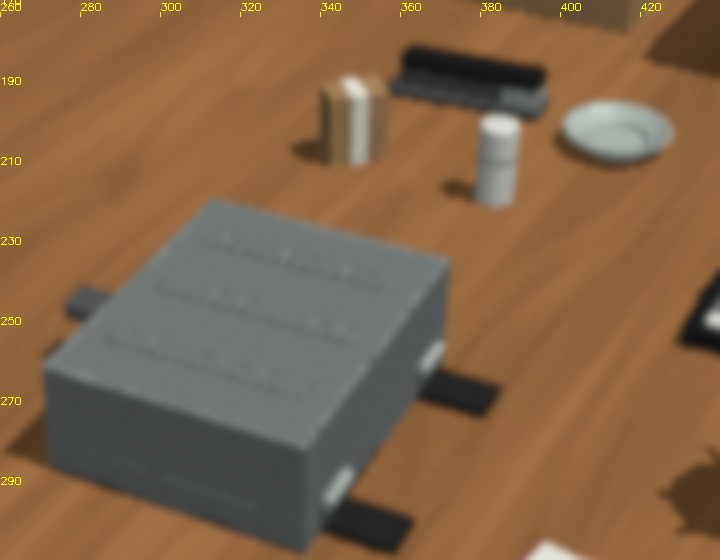

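Run:
```python
from h import *
np.set_printoptions(precision=1,suppress=True)
T=cam('top');S=cam('scene')
L=dict(pot=((455.5,212.2),(246,359.4)),ink=((407.8,259.8),(234.8,295.4)),stamp=((455.8,266.8),(189,328.2)),glue=((195.2,211),(385,201.3)),carton=((190.8,258),(348.7,191.8)),
hR=((357.6,188.6),(337,281.75)),hL=((275,191.6),(372,235)),fR=((360.4,255.6),(271.75,261.25)),fL=((277,257.4),(313.75,220)))
P={}
for k,(a,b) in L.items():
    x,e=tri(ray(T,*a),ray(S,*b)); P[k]=x; print(k,x,np.array(e))
for k,z in dict(pot=54,ink=62,stamp=62,glue=62,carton=58,hR=77,hL=77,fR=77,fL=77).items(): print(k,at_z(T,*L[k][0],z))
print('tab end',at_z(T,318.8,274.6,50))
for n,a,b in(('y',(475,303),(0,0)),('eraser',(430,240),0),('red',(489,266),0)): print(n,at_z(T,*a,10))
```

```text
pot [ 577.5 -384.7   50.7] [1.8 1.8]
ink [ 451.  -261.5   58.4] [2. 2.]
stamp [ 436.3 -382.8   57.9] [1.5 1.5]
glue [560.8 280.1  58.7] [1.6 1.6]
carton [440.7 285.1  56.3] [1.6 1.6]
hR [ 627.3 -130.9   75.4] [2.2 2.2]
hL [613.5  77.7  73.7] [1.4 1.4]
fR [ 458.7 -139.3   73.5] [4.3 4.3]
fL [447.8  67.9  72.8] [3.1 3.1]
pot [ 575.6 -385.2   54. ]
ink [ 449.2 -262.3   62. ]
stamp [ 434.9 -382.9   62. ]
glue [558.8 278.6  62. ]
carton [439.1 283.9  58. ]
hR [ 625.1 -131.9   77. ]
hL [611.6  76.8  77. ]
fR [ 455.  -141.7   77. ]
fL [444.8  65.8  77. ]
tab end [406.7 -39.7  50. ]
y [ 347.3 -444.7   10. ]
eraser [ 507.9 -328.8   10. ]
red [ 443.9 -482.3   10. ]
```

```bash
cat >> h.py <<'E'
def go(x,y,z,yaw=None,n=None):
    "print shift in tool units, turn in deg, to reach TCP xyz (mm), tool-x heading yaw deg (world)"
    s=status.observe(); Rm=R.from_quat(s['tcp_rot']).as_matrix()
    d=Rm.T@(np.array([x,y,z])-s['tcp_pos'])/30
    h=np.degrees(np.arctan2(Rm[1,0],Rm[0,0]))
    t=0 if yaw is None else (h-yaw+180)%360-180
    print('t',round(s['time_s'],2),'pos',s['tcp_pos'].round(1),'head',h.round(1),'tilt',np.degrees(np.arccos(-Rm[2,2])).round(2),'F',s['wrist_force'].round(1),'w',round(s['grip_width'],1))
    print('-> d',d.round(3),'turn',round(t,1),'rows~',round(np.linalg.norm(d)*30/50,1),round(abs(t)/8.59,1))
E
python3 - <<'E'
from h import *
go(426,-37,200,3.2)
E
```

```text
t 0.1 pos [ 243.8 -602.   230.4] head 22.0 tilt 0.09 F [-0.4  0.8  0.3] w 85.3
-> d [ 12.7   -15.176   1.036] turn 18.8 rows~ 11.9 2.2
```

Call:
{"api": "play_rows", "payload": {"increments": [[12.7,-15.2,1.0,18.8,60],[12.7,-15.2,1.0,18.8,60],[12.7,-15.2,1.0,18.8,60],[12.7,-15.2,1.0,18.8,60],[12.7,-15.2,1.0,18.8,60]], "squeeze": 40}}

```text
time_s: 0.6
tcp_pos: [320.6, -362.6, 218.3]
tcp_rot: [1.0, 0.028, -0.0, -0.0]
wrist_force: [0.6, 0.7, 0.2]
grip_width: 59.8
```

Run:
```python
from h import *
go(426,-37,200,3.2)
```

```text
t 0.6 pos [ 320.6 -362.6  218.3] head 3.2 tilt 0.02 F [0.6 0.7 0.2] w 59.8
-> d [  4.121 -10.638   0.613] turn 0.0 rows~ 6.9 0.0
```

Call:
{"api": "play_rows", "payload": {"increments": [[4.1,-10.6,0.6,0,50],[4.1,-10.6,0.6,0,50],[4.1,-10.6,0.6,0,50],[4.1,-10.6,0.6,0,50],[4.1,-10.6,0.6,0,50]]}}

```text
time_s: 1.1
tcp_pos: [397.2, -125.3, 205.5]
tcp_rot: [1.0, 0.028, 0.0, 0.0]
wrist_force: [1.1, 0.6, 0.9]
grip_width: 50.1
```

Run:
```python
from h import *
go(426,-37,200,3.2)
```

```text
t 1.1 pos [ 397.2 -125.3  205.5] head 3.2 tilt 0.03 F [1.1 0.6 0.9] w 50.1
-> d [ 1.123 -2.886  0.181] turn 0.0 rows~ 1.9 0.0
```

Call:
{"api": "play_rows", "payload": {"increments": [[1.1,-2.9,0.2,0,50],[1.1,-2.9,0.2,0,50],[1.1,-2.9,0.2,0,50]]}}

```text
time_s: 1.4
tcp_pos: [426.2, -32.8, 199.4]
tcp_rot: [0.999, 0.033, 0.0, -0.001]
wrist_force: [-0.2, -0.9, -0.7]
grip_width: 50.2
```

Run:
```python
from h import *
go(426,-37,200,3.2)
C=cam('wrist');im=viewer.get_image('wrist')[:,:,::-1].copy()
for P in ((426,-37,44),(621,-26,24.5)): print(proj(C,P))
cv2.imwrite('pics/w1.png',im)
```

```text
t 1.4 pos [426.2 -32.8 199.4] head 3.8 tilt 0.13 F [-0.2 -0.9 -0.7] w 50.2
-> d [-0.016  0.138 -0.021] turn 0.6 rows~ 0.1 0.1
[324.8329641  221.61088797]
[328.09143297 -52.56285676]
```

View pics/w1.png

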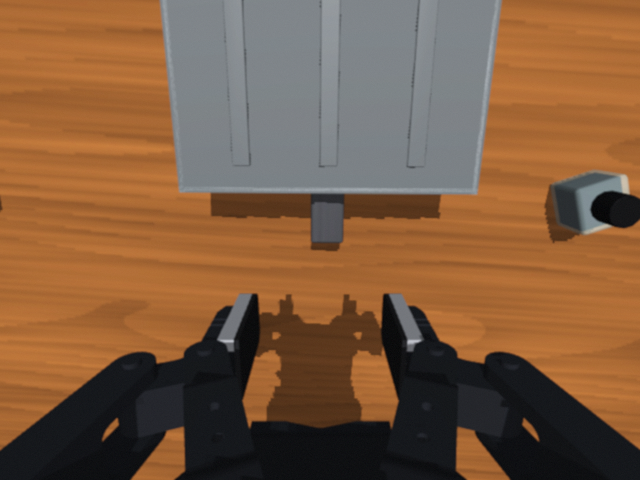

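Run:
```python
from h import *
s=status.observe(); print(s['time_s'],s['tcp_pos'],)
C=cam('wrist')
e=at_z(C,327.5,242,50); b=at_z(C,328.5,195,50); print(e,b)
l=at_z(C,180,190,77);r=at_z(C,478,191.5,77);print('lid',l,r,np.linalg.norm(l-r),np.degrees(np.arctan2(-(l-r)[0],(l-r)[1])))
print(at_z(C,312,242,50)-at_z(C,343.5,242,50))
y=np.radians(3.4)
T=cam('top'); print(proj(T,e))
mid=(l+r)/2; print('mid front',mid, 'tab pt', mid[:2]-28*np.array([np.cos(y),np.sin(y)]))
```

```text
1.45 [425.40398998 -35.87561143 199.23406167]
[409.83934948 -43.36736427  50.        ] [447.93529679 -41.56104602  50.        ]
lid [449.74289834  63.47647391  77.        ] [ 461.68022267 -145.17477024   77.        ] 208.9924433938417 3.274428218216589
[-1.57888221 25.28876429  0.        ]
[320.30057979 273.40539005]
mid front [455.7115605  -40.84914816  77.        ] tab pt [427.76084532 -42.50972662]
```

Run:
```python
from h import *
go(427,-39.5,60,3.4)
C=cam('wrist');im=viewer.get_image('wrist')[:,:,::-1].copy()
go(427,-39.5,60,3.4)
crop(im,160,140,340,120,2,'pics/w2.png');np.savez('w2.npz',R=C[1],p=C[2])
```

```text
t 1.45 pos [425.4 -35.9 199.2] head 3.6 tilt 0.05 F [-0.6 -0.6  0.1] w 50.1
-> d [0.048 0.127 4.641] turn 0.2 rows~ 2.8 0.0
t 1.5 pos [425.  -37.8 199.2] head 3.4 tilt 0.05 F [-0.2 -0.5 -0.6] w 50.0
-> d [0.067 0.06  4.64 ] turn -0.0 rows~ 2.8 0.0
```

View pics/w2.png

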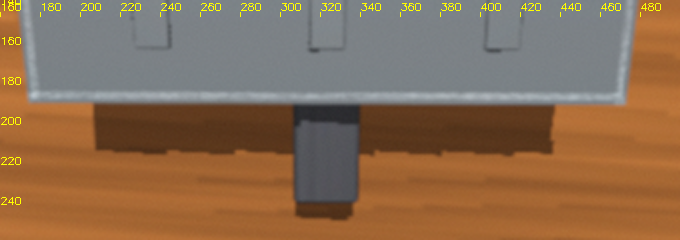

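Run:
```python
from h import *
D=np.load('w2.npz');C=(viewer.calibration('wrist'),D['R'],D['p'])
e=at_z(C,323.2,240.5,50);print(e)
l=at_z(C,174.5,190.5,77);r=at_z(C,472,191.2,77);print('lid',l,r,np.degrees(np.arctan2(-(l-r)[0],(l-r)[1])),(l+r)/2)
```

```text
[410.88237989 -39.83399537  50.        ]
lid [449.14888852  67.34415785  77.        ] [ 461.62838211 -140.93849699   77.        ] 3.4288429931530513 [455.38863532 -36.79716957  77.        ]
```

Call:
{"api": "play_rows", "payload": {"increments": [[0.1,0.05,3.5,0,50],[0.1,0.05,3.5,0,50],[0.1,0.05,3.5,0,50]]}}

```text
time_s: 1.8
tcp_pos: [423.5, -41.3, 89.8]
tcp_rot: [1.0, 0.027, -0.006, -0.001]
wrist_force: [-0.2, -0.0, 0.3]
grip_width: 50.0
```

Run:
```python
from h import *
go(427.6,-38.7,25,3.4)
C=cam('wrist');im=viewer.get_image('wrist')[:,:,::-1].copy()
cv2.imwrite('pics/w3.png',im)
go(427.6,-38.7,25,3.4)
```

```text
t 1.8 pos [423.5 -41.3  89.8] head 3.1 tilt 0.68 F [-0.2 -0.   0.3] w 50.0
-> d [ 0.166 -0.075  2.158] turn -0.3 rows~ 1.3 0.0
t 1.85 pos [425.2 -41.   91.8] head 3.1 tilt 0.48 F [0.5 0.  0.5] w 49.9
-> d [ 0.101 -0.071  2.225] turn -0.3 rows~ 1.3 0.0
```

View pics/w3.png

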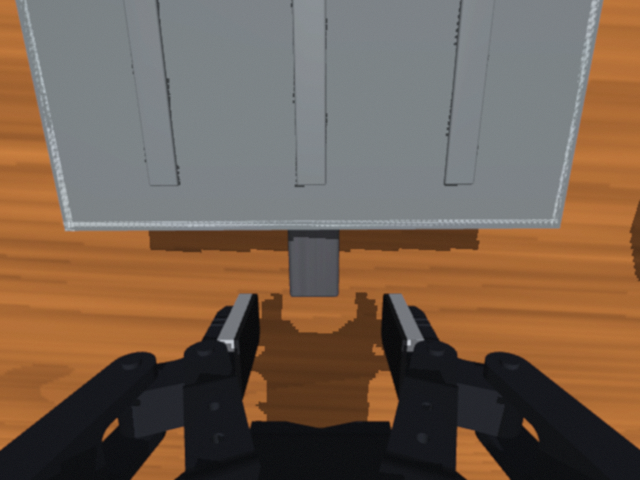

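Call:
{"api": "play_rows", "payload": {"increments": [[0.1,-0.07,1.0,-0.3,50],[0.1,-0.07,2.2,-0.3,50],[0.1,-0.07,2.2,-0.3,50],[0.1,-0.07,2.2,-0.3,50]]}}

```text
time_s: 2.25
tcp_pos: [432.1, -38.1, 30.3]
tcp_rot: [1.0, 0.031, 0.001, 0.0]
wrist_force: [0.3, -0.1, 0.3]
grip_width: 50.1
```

Run:
```python
from h import *
go(427.6,-38.7,25,3.4)
```

```text
t 2.25 pos [432.1 -38.1  30.3] head 3.5 tilt 0.1 F [ 0.3 -0.1  0.3] w 50.1
-> d [-0.152  0.009  0.176] turn 0.1 rows~ 0.1 0.0
```

Call:
{"api": "play_rows", "payload": {"increments": [[-0.1,0.0,0.1,0,50],[-0.1,0.0,0.1,0,50]]}}

```text
time_s: 2.45
tcp_pos: [428.9, -38.2, 27.2]
tcp_rot: [1.0, 0.031, 0.001, 0.0]
wrist_force: [-0.4, 0.0, -0.2]
grip_width: 50.0
```

Run:
```python
from h import *
go(427.6,-38.7,25,3.4)
```

```text
t 2.45 pos [428.9 -38.2  27.2] head 3.5 tilt 0.16 F [-0.4  0.  -0.2] w 50.0
-> d [-0.043  0.013  0.072] turn 0.1 rows~ 0.1 0.0
```

Call:
{"api": "play_rows", "payload": {"increments": [[-0.03,0.0,0.05,0,22],[-0.03,0.0,0.05,0,22],[-0.03,0.0,0.05,0,22],[-0.03,0.0,0.05,0,22],[-0.03,0.0,0.05,0,22]], "squeeze": 50}}

```text
time_s: 2.95
tcp_pos: [427.5, -37.6, 24.9]
tcp_rot: [1.0, 0.031, 0.0, 0.0]
wrist_force: [-1.7, 0.8, 9.1]
grip_width: 25.3
```

Run:
```python
from h import *
go(427.6,-38.7,25,3.4)
C=cam('wrist');im=viewer.get_image('wrist')[:,:,::-1].copy()
cv2.imwrite('pics/w4.png',im[150:450])
```

```text
t 2.95 pos [427.5 -37.6  24.9] head 3.5 tilt 0.04 F [-1.7  0.8  9.1] w 25.3
-> d [ 0.     0.037 -0.005] turn 0.1 rows~ 0.0 0.0
```

View pics/w4.png

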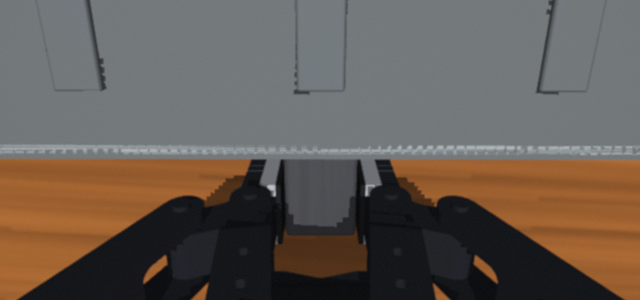

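Run:
```python
import numpy as np
r=196;f=.1022
P=lambda t:np.array([-r*np.cos(f+t),0,-r*np.sin(f+t)])/30
th=np.concatenate([[0],np.cumsum([.04,.08]+[.1]*17),[1.85,1.86]])
for i in range(0,len(th)-1,5):
    print(th[i].round(2),[[*(P(t)-P(th[i])).round(2)] for t in th[i+1:i+6]])
```

```text
0.0 [[np.float64(0.03), np.float64(0.0), np.float64(-0.26)], [np.float64(0.13), np.float64(0.0), np.float64(-0.77)], [np.float64(0.3), np.float64(0.0), np.float64(-1.4)], [np.float64(0.54), np.float64(0.0), np.float64(-2.01)], [np.float64(0.84), np.float64(0.0), np.float64(-2.59)]]
0.42 [[np.float64(0.35), np.float64(0.0), np.float64(-0.55)], [np.float64(0.76), np.float64(0.0), np.float64(-1.06)], [np.float64(1.22), np.float64(0.0), np.float64(-1.53)], [np.float64(1.72), np.float64(0.0), np.float64(-1.95)], [np.float64(2.26), np.float64(0.0), np.float64(-2.32)]]
0.92 [[np.float64(0.57), np.float64(0.0), np.float64(-0.31)], [np.float64(1.18), np.float64(0.0), np.float64(-0.57)], [np.float64(1.8), np.float64(0.0), np.float64(-0.76)], [np.float64(2.44), np.float64(0.0), np.float64(-0.89)], [np.float64(3.09), np.float64(0.0), np.float64(-0.95)]]
1.42 [[np.float64(0.65), np.float64(0.0), np.float64(0.0)], [np.float64(1.3), np.float64(0.0), np.float64(0.07)], [np.float64(1.94), np.float64(0.0), np.float64(0.2)], [np.float64(2.57), np.float64(0.0), np.float64(0.39)], [np.float64(2.75), np.float64(0.0), np.float64(0.46)]]
1.85 [[np.float64(0.06), np.float64(0.0), np.float64(0.02)]]
```

Call:
{"api": "play_rows", "payload": {"increments": [[0.03,0,-0.26,0,22],[0.13,0,-0.77,0,22],[0.3,0,-1.4,0,22],[0.54,0,-2.01,0,22],[0.84,0,-2.59,0,22]]}}

```text
time_s: 3.5
tcp_pos: [452.0, -36.1, 102.5]
tcp_rot: [1.0, 0.031, -0.001, -0.0]
wrist_force: [3.8, 0.9, -7.3]
grip_width: 24.7
```

Run:
```python
from h import *
s=status.observe();print(s['tcp_pos'],s['wrist_force'],s['grip_width'])
im=viewer.get_image('scene')[:,:,::-1].copy()
crop(im,230,150,200,170,3,'pics/s2.png')
```

```text
[451.99128491 -36.06058493 102.4614684 ] [ 3.84070568  0.8600255  -7.30475144] 24.739615427645123
```

View pics/s2.png

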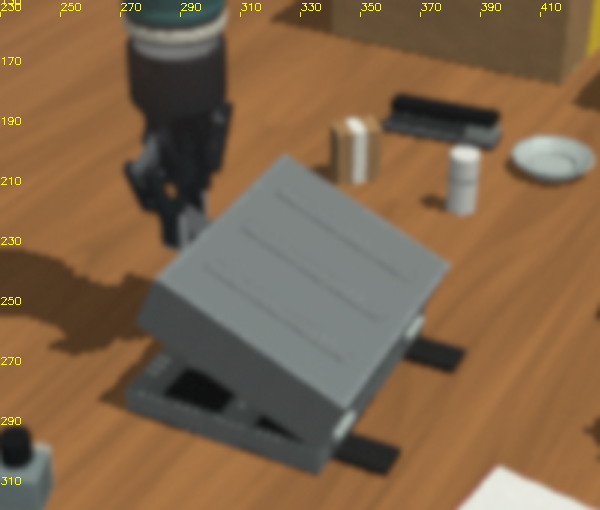

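The lid follows (forces small, about 8 N). Continue along the arc.

Call:
{"api": "play_rows", "payload": {"increments": [[0.35,0,-0.55,0,22],[0.76,0,-1.06,0,22],[1.22,0,-1.53,0,22],[1.72,0,-1.95,0,22],[2.26,0,-2.32,0,22]]}}

```text
time_s: 4.05
tcp_pos: [517.6, -32.2, 170.6]
tcp_rot: [1.0, 0.031, -0.003, 0.0]
wrist_force: [-1.0, 0.2, -4.7]
grip_width: 24.9
```

Call:
{"api": "play_rows", "payload": {"increments": [[0.57,0,-0.31,0,22],[1.18,0,-0.57,0,22],[1.8,0,-0.76,0,22],[2.44,0,-0.89,0,22],[3.09,0,-0.95,0,22]]}}

```text
time_s: 4.55
tcp_pos: [611.3, -26.5, 199.5]
tcp_rot: [1.0, 0.031, -0.002, 0.0]
wrist_force: [-2.4, -0.5, -0.5]
grip_width: 25.2
```

Call:
{"api": "play_rows", "payload": {"increments": [[0.65,0,0,0,22],[1.3,0,0.07,0,22],[1.94,0,0.2,0,22],[2.57,0,0.39,0,22],[2.75,0,0.46,0,22]]}}

```text
time_s: 5.05
tcp_pos: [695.3, -21.5, 185.2]
tcp_rot: [1.0, 0.031, -0.001, 0.0]
wrist_force: [-0.8, -0.7, 2.6]
grip_width: 25.0
```

Run:
```python
from h import *
s=status.observe();print(s['tcp_pos'],s['wrist_force'],s['grip_width'])
im=viewer.get_image('scene')[:,:,::-1].copy()
crop(im,200,70,230,250,2,'pics/s3.png')
```

```text
[695.30347076 -21.45913412 185.15768339] [-0.84786964 -0.71646772  2.60993611] 25.014120927100336
```

View pics/s3.png

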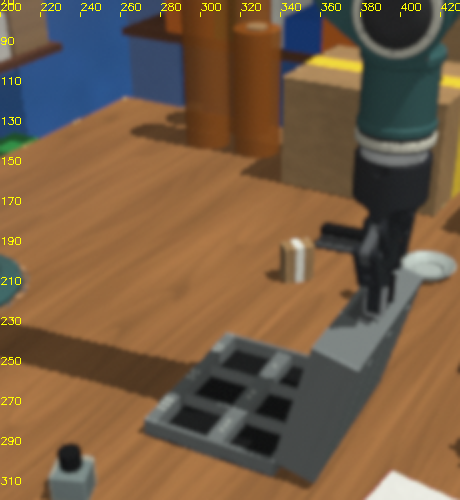

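Call:
{"api": "play_rows", "payload": {"increments": [[0.12,0,0.04,0,22],[0.15,0,0.05,0,22],[0.15,0,0.05,0,22],[0.15,0,0.05,0,22]]}}

```text
time_s: 5.5
tcp_pos: [698.2, -21.3, 184.0]
tcp_rot: [1.0, 0.031, -0.001, 0.0]
wrist_force: [-2.8, -1.5, -0.5]
grip_width: 25.1
```

Call:
{"api": "play_rows", "payload": {"increments": [[0,0,0,0,55],[0,0,0,0,55],[0,0,0,0,55],[0,0,-1.0,0,55],[0,0,-2.5,0,55]]}}

```text
time_s: 6.0
tcp_pos: [698.1, -20.9, 257.3]
tcp_rot: [1.0, 0.031, -0.003, -0.0]
wrist_force: [1.5, -0.1, 0.3]
grip_width: 55.0
```

Run:
```python
from h import *
go(577,-385,180)
im=viewer.get_image('scene')[:,:,::-1].copy()
crop(im,200,70,230,250,2,'pics/s4.png')
cv2.imwrite('pics/t4.png',viewer.get_image('top')[:,:,::-1])
```

```text
t 6.0 pos [698.1 -20.9 257.3] head 3.6 tilt 0.31 F [ 1.5 -0.1  0.3] w 55.0
-> d [-4.77  11.864  2.593] turn 0 rows~ 7.8 0.0
```

View pics/s4.png

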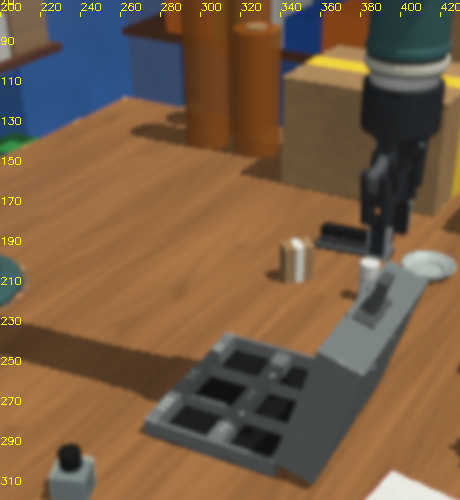

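View pics/t4.png

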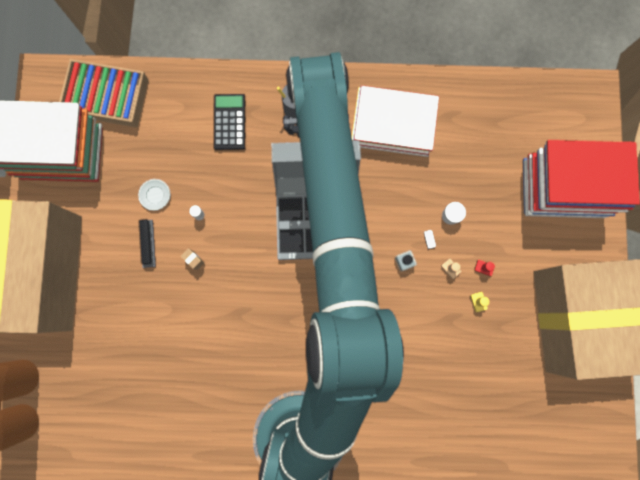

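Run:
```python
from h import *
go(572,-380,180,3.4)
```

```text
t 6.1 pos [703.5 -20.2 267.3] head 3.6 tilt 0.78 F [-0.5  0.2  0.8] w 54.9
-> d [-5.155 11.697  2.846] turn 0.2 rows~ 7.9 0.0
```

Call:
{"api": "play_rows", "payload": {"increments": [[-2.2,5,0.8,0,70],[-5.1,11.7,2.8,0,70],[-5.1,11.7,2.8,0,70],[-5.1,11.7,2.8,0,70],[-5.1,11.7,2.8,0,70]]}}

```text
time_s: 6.6
tcp_pos: [615.7, -252.3, 207.7]
tcp_rot: [1.0, 0.031, 0.001, 0.0]
wrist_force: [0.4, 0.2, 0.4]
grip_width: 69.8
```

Run:
```python
from h import *
go(572,-380,180,3.4)
```

```text
t 6.6 pos [ 615.7 -252.3  207.7] head 3.6 tilt 0.15 F [0.4 0.2 0.4] w 69.8
-> d [-1.721  4.158  0.923] turn 0.2 rows~ 2.8 0.0
```

Call:
{"api": "play_rows", "payload": {"increments": [[-1.7,4.1,0.9,0,70],[-1.7,4.1,0.9,0,70],[-1.7,4.1,0.9,0,70],[-1.7,4.1,0.9,0,70],[-1.7,4.1,0.9,0,70]]}}

```text
time_s: 7.1
tcp_pos: [572.4, -377.4, 180.4]
tcp_rot: [1.0, 0.03, 0.001, 0.0]
wrist_force: [1.2, 0.8, 1.0]
grip_width: 70.1
```

```bash
cat >> h.py <<'E'
def shot(fn):
    s=status.observe(); C=cam('wrist',s); im=viewer.get_image('wrist')[:,:,::-1].copy()
    np.savez('pics/'+fn+'.npz',R=C[1],p=C[2]); cv2.imwrite('pics/'+fn+'.png',im); return C,im
def camf(fn):
    D=np.load('pics/'+fn+'.npz'); return (viewer.calibration('wrist'),D['R'],D['p'])
E
python3 - <<'E'
from h import *
go(577,-385,180,3.4)
shot('p1')
E
```

```text
t 7.1 pos [ 572.4 -377.4  180.4] head 3.4 tilt 0.06 F [1.2 0.8 1. ] w 70.1
-> d [0.138 0.261 0.013] turn 0.0 rows~ 0.2 0.0
```

View pics/p1.png

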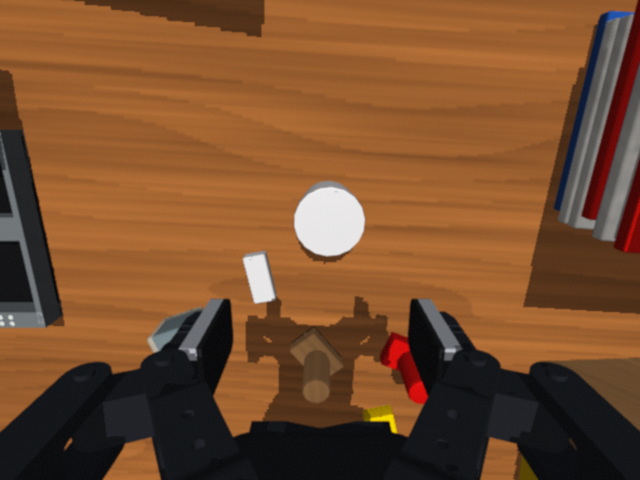

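Run:
```python
from h import *
C=camf('p1');T=cam('top')
print(at_z(C,329.5,221,54), tri(ray(C,329.5,221),ray(T,455.5,212.2)), at_z(T,455.5,212.2,54))
print(at_z(C,295,221,54)-at_z(C,364.5,221,54))
go(577,-383,60,3.4)
```

```text
[ 580.09887191 -384.53738425   54.        ] (array([ 577.54997281, -385.98789897,   46.01389438]), [np.float64(1.2624914881142264), np.float64(1.2624914881141267)]) [ 575.57531993 -385.1764229    54.        ]
[-2.99051863 50.59558754  0.        ]
t 7.15 pos [ 573.4 -375.6  180.7] head 3.6 tilt 0.1 F [-0.2  0.6  0.1] w 69.8
-> d [0.096 0.253 4.025] turn 0.2 rows~ 2.4 0.0
```

Call:
{"api": "play_rows", "payload": {"increments": [[0.19,0.3,1.5,0.1,72],[0.19,0.3,3.0,0.1,72],[0.19,0.3,4.0,0.1,72],[0.19,0.3,4.0,0.1,72]]}}

```text
time_s: 7.55
tcp_pos: [577.2, -380.9, 55.8]
tcp_rot: [0.999, 0.032, -0.003, -0.003]
wrist_force: [-0.3, -0.1, 0.0]
grip_width: 71.9
```

Run:
```python
from h import *
go(579,-385,26,3.4)
shot('p2')
```

```text
t 7.55 pos [ 577.2 -380.9   55.8] head 3.6 tilt 0.48 F [-0.3 -0.1  0. ] w 71.9
-> d [0.056 0.146 0.991] turn 0.2 rows~ 0.6 0.0
```

View pics/p2.png

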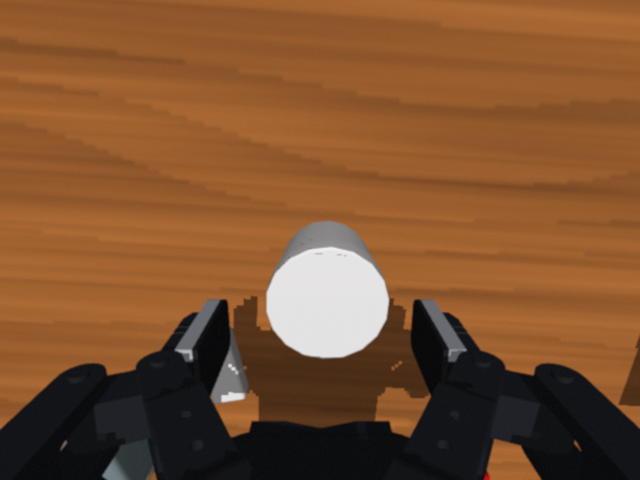

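Run:
```python
from h import *
print(at_z(camf('p2'),327,303,54)); go(579,-385,26,3.4)
```

```text
[ 580.24666933 -384.29412102   54.        ]
t 7.6 pos [ 579.  -382.2   58.9] head 3.6 tilt 0.21 F [ 0.7 -1.1  0.7] w 72.3
-> d [-0.004  0.095  1.097] turn 0.2 rows~ 0.7 0.0
```

Call:
{"api": "play_rows", "payload": {"increments": [[0.02,0.07,1.08,0,72],[0.02,0.07,1.08,0,72],[0.02,0.07,1.08,0,46],[0.02,0.07,1.08,0,46],[0.02,0.07,1.08,0,46]], "squeeze": 40}}

```text
time_s: 8.1
tcp_pos: [581.3, -387.6, 30.9]
tcp_rot: [1.0, 0.03, 0.002, 0.001]
wrist_force: [-0.3, 0.5, 6.9]
grip_width: 50.9
```

Run:
```python
from h import *
go(579,-385,26,3.4)
```

```text
t 8.1 pos [ 581.3 -387.6   30.9] head 3.5 tilt 0.25 F [-0.3  0.5  6.9] w 50.9
-> d [-0.073 -0.09   0.164] turn 0.1 rows~ 0.1 0.0
```

Call:
{"api": "play_rows", "payload": {"increments": [[0,0,-0.5,0,46],[0,0,-1.5,0,46],[0,0,-2.5,0,46],[0,0,-3.5,0,46]]}}

```text
time_s: 8.5
tcp_pos: [579.1, -387.4, 135.2]
tcp_rot: [1.0, 0.03, 0.0, 0.0]
wrist_force: [0.2, -0.2, -0.8]
grip_width: 51.2
```

Run:
```python
from h import *
go(579,-385,26,3.4)
shot('p3')
im=viewer.get_image('top')[:,:,::-1].copy()
crop(im,260,140,120,130,5,'pics/t5.png')
im=viewer.get_image('scene')[:,:,::-1].copy()
crop(im,100,200,320,220,2,'pics/s5.png')
```

```text
t 8.5 pos [ 579.1 -387.4  135.2] head 3.4 tilt 0.03 F [ 0.2 -0.2 -0.8] w 51.2
-> d [ 0.    -0.081  3.64 ] turn 0.0 rows~ 2.2 0.0
```

View pics/p3.png

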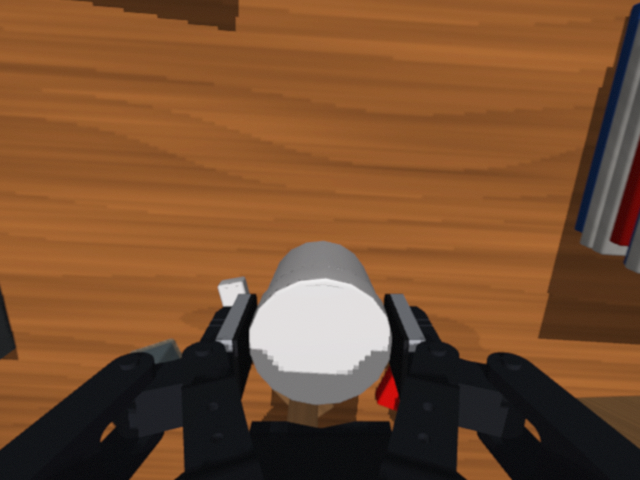

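View pics/t5.png

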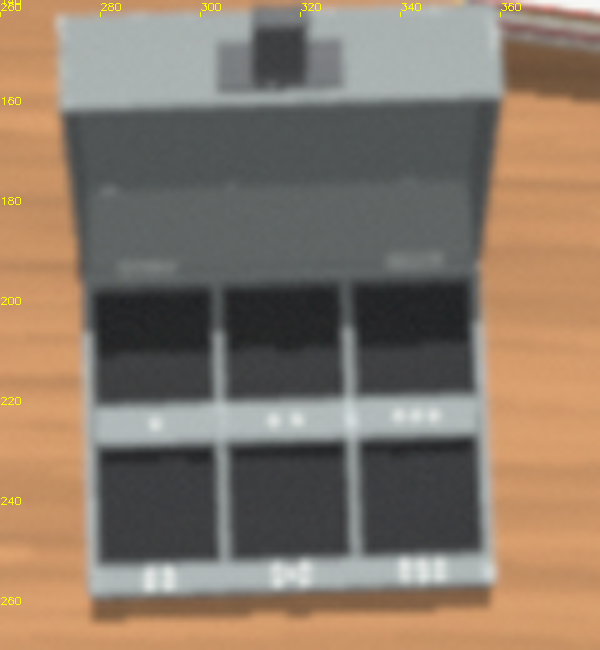

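View pics/s5.png

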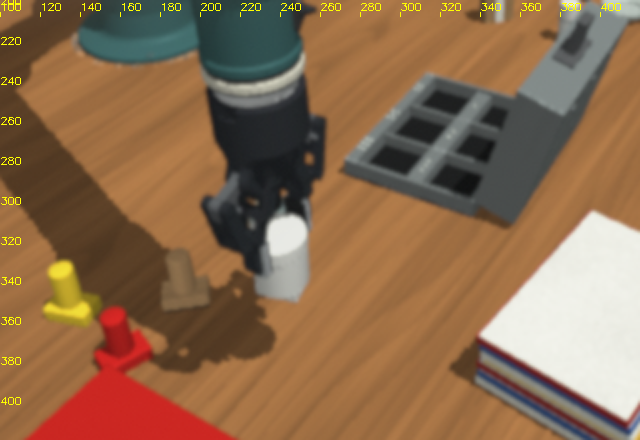

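Run:
```python
from h import *
np.set_printoptions(precision=1,suppress=True)
T=cam('top')
f=lambda q,z: at_z(T,260+q[0]/5,140+q[1]/5,z)
for n,cs in dict(p5=[(230,444),(347,440),(352,557),(231,559)],p2=[(222,288),(342,283),(345,399),(223,404)]).items():
    P=np.array([f(q,24) for q in cs]);print(n,P.mean(0),np.linalg.norm(P-np.roll(P,1,0),axis=1))
c=np.array([539.0,-31.9]);y=np.radians(3.4);X=np.array([np.cos(y),np.sin(y)]);Y=np.array([-X[1],X[0]])
for i,(a,b) in enumerate([(47,68),(47,0),(47,-68),(-37,68),(-37,0),(-37,-68)],1): print(i,c+a*X+b*Y)
go(582,38.8,140,3.4)
```

```text
p5 [498.1 -35.7  24. ] [60.1 60.8 61.2 62.5]
p2 [580.3 -29.9  24. ] [61.5 62.9 61.5 63.6]
1 [581.9  38.8]
2 [585.9 -29.1]
3 [590. -97.]
4 [498.   33.8]
5 [502.1 -34.1]
6 [ 506.1 -102. ]
t 8.65 pos [ 580.8 -388.3  137. ] head 3.4 tilt 0.34 F [ 1.1  0.4 -0.7] w 51.0
-> d [  0.9 -14.2  -0.1] turn 0.0 rows~ 8.5 0.0
```

Call:
{"api": "play_rows", "payload": {"increments": [[0.4,-6,0.5,0,46],[0.9,-14.2,1,0,46],[0.9,-14.2,1,0,46],[0.9,-14.2,1,0,46],[0.9,-14.2,1,0,46]]}}

```text
time_s: 9.15
tcp_pos: [579.0, -136.0, 114.4]
tcp_rot: [1.0, 0.03, -0.001, -0.0]
wrist_force: [0.1, -0.5, -1.6]
grip_width: 51.0
```

Run:
```python
from h import *
go(581.7,38.6,90,3.4)
```

```text
t 9.15 pos [ 579.  -136.   114.4] head 3.4 tilt 0.1 F [ 0.1 -0.5 -1.6] w 51.0
-> d [ 0.437 -5.805  0.813] turn 0.0 rows~ 3.5 0.0
```

Call:
{"api": "play_rows", "payload": {"increments": [[0.44,-5.8,0.4,0,46],[0.44,-5.8,0.8,0,46],[0.44,-5.8,0.8,0,46],[0.44,-5.8,0.8,0,46],[0.44,-5.8,0.8,0,46]]}}

```text
time_s: 9.65
tcp_pos: [581.3, 42.8, 90.0]
tcp_rot: [0.999, 0.034, -0.001, -0.001]
wrist_force: [0.2, 0.6, -0.7]
grip_width: 51.0
```

Run:
```python
from h import *
go(581.7,38.6,45,3.4)
shot('p4')
```

```text
t 9.65 pos [581.3  42.8  90. ] head 3.9 tilt 0.23 F [ 0.2  0.6 -0.7] w 51.0
-> d [0.009 0.144 1.499] turn 0.5 rows~ 0.9 0.1
```

View pics/p4.png

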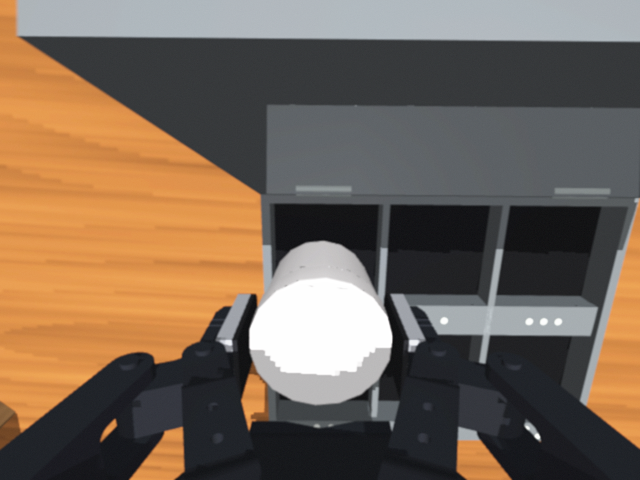

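Run:
```python
from h import *
np.set_printoptions(precision=1,suppress=True)
C=camf('p4')
for n,cs in dict(p2=[(390,206),(490,206),(486,297)],p3=[(507,206),(603,206),(587,297),(497,297)]).items():
    P=np.array([at_z(C,*q,24) for q in cs]);print(n,P.tolist(),P[[0,2]].mean(0))
go(581.7,38.6,45,3.4)
```

```text
p2 [[614.4842682222875, 5.41972936209973, 24.00000000000003], [618.291437002092, -50.20285289192866, 24.0], [563.1329810038717, -58.799997666226815, 24.0]] [588.8 -26.7  24. ]
p3 [[618.9380193036025, -59.64939422745857, 24.0], [622.5858429276373, -112.94395018525196, 24.0], [567.315362843795, -119.160818661098, 24.0], [563.5888588263629, -65.3793012047637, 23.99999999999997]] [593.1 -89.4  24. ]
t 9.7 pos [581.8  39.2  90.2] head 3.7 tilt 0.15 F [ 0.1 -1.1 -0.2] w 51.0
-> d [0.  0.  1.5] turn 0.3 rows~ 0.9 0.0
```

Call:
{"api": "play_rows", "payload": {"increments": [[0,0,0.8,0.2,46],[0,0,1.5,0.2,46],[0,0,1.6,0.2,46],[0,0,1.7,0.2,46],[0,0,1.7,0.2,46]]}}

```text
time_s: 10.2
tcp_pos: [583.3, 35.8, 40.5]
tcp_rot: [1.0, 0.028, 0.0, 0.0]
wrist_force: [-0.1, 0.2, -0.7]
grip_width: 51.0
```

Run:
```python
from h import *
go(581.7,38.6,36,3.4)
im=viewer.get_image('scene')[:,:,::-1].copy()
crop(im,250,170,180,130,4,'pics/s6.png')
```

```text
t 10.2 pos [583.3  35.8  40.5] head 3.2 tilt 0.03 F [-0.1  0.2 -0.7] w 51.0
-> d [-0.05  -0.097  0.151] turn -0.2 rows~ 0.1 0.0
```

View pics/s6.png

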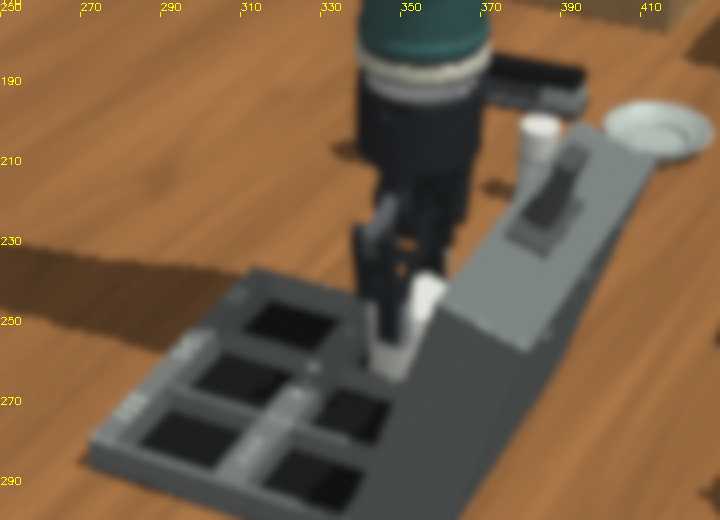

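Call:
{"api": "play_rows", "payload": {"increments": [[-0.03,-0.08,0.15,0,46],[-0.03,-0.08,0.25,0,46],[-0.03,-0.08,0.25,0,46]]}}

```text
time_s: 10.55
tcp_pos: [582.6, 39.4, 34.8]
tcp_rot: [1.0, 0.028, 0.001, 0.0]
wrist_force: [-4.9, -0.7, 13.9]
grip_width: 51.3
```

Run:
```python
from h import *
go(581.7,38.6,36,3.4)
```

```text
t 10.55 pos [582.6  39.4  34.8] head 3.3 tilt 0.08 F [-4.9 -0.7 13.9] w 51.3
-> d [-0.032  0.026 -0.039] turn -0.1 rows~ 0.0 0.0
```

Call:
{"api": "play_rows", "payload": {"increments": [[0,0,-0.03,0,66],[0,0,-0.03,0,66],[0,0,-0.03,0,66],[0,0,-1.0,0,66],[0,0,-2.5,0,66]]}}

```text
time_s: 11.05
tcp_pos: [579.6, 38.8, 105.5]
tcp_rot: [1.0, 0.028, -0.003, 0.0]
wrist_force: [1.0, 1.0, 0.2]
grip_width: 65.9
```

Call:
{"api": "play_rows", "payload": {"increments": [[0,0,-1.4,0,66],[0,0,-1.4,0,66]]}}

```text
time_s: 11.25
tcp_pos: [585.9, 39.7, 155.5]
tcp_rot: [1.0, 0.028, 0.005, -0.0]
wrist_force: [1.1, 1.7, 0.1]
grip_width: 66.0
```

Run:
```python
from h import *
go(449,-262,180,3.4)
C,im=shot('p5')
for P in ((581.7,38.6,58),(585.7,-29.3,24),(585.7,-29.3,4)): print(proj(C,P))
```

```text
t 11.25 pos [585.9  39.7 155.5] head 3.2 tilt 0.63 F [1.1 1.7 0.1] w 66.0
-> d [-5.117  9.782 -0.875] turn -0.2 rows~ 6.6 0.0
[320.44156654 249.69408756]
[410.93787721 235.73146198]
[405.21853621 229.04880426]
```

View pics/p5.png

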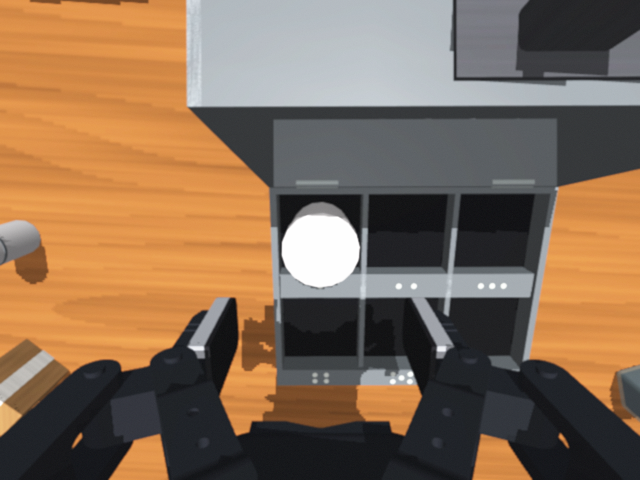

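Run:
```python
from h import *
go(448,-262,190,26)
```

```text
t 11.3 pos [584.1  39.3 152.6] head 3.2 tilt 0.36 F [ 0.3 -0.  -0.8] w 66.0
-> d [-5.087  9.77  -1.277] turn -22.8 rows~ 6.7 2.6
```

Call:
{"api": "play_rows", "payload": {"increments": [[-2.0,3.0,-1.2,-6,50],[-5.1,9.8,-1.2,-22.8,50],[-5.1,9.8,-1.2,-22.8,50],[-5.1,9.8,-1.2,-22.8,50],[-5.1,9.8,-1.2,-22.8,50]]}}

```text
time_s: 11.8
tcp_pos: [479.5, -182.0, 177.9]
tcp_rot: [0.974, 0.226, -0.001, -0.001]
wrist_force: [1.3, -0.2, 0.2]
grip_width: 49.6
```

Run:
```python
from h import *
go(448,-262,190,26)
```

```text
t 11.8 pos [ 479.5 -182.   177.9] head 26.1 tilt 0.14 F [ 1.3 -0.2  0.2] w 49.6
-> d [-2.115  1.932 -0.403] turn 0.1 rows~ 1.7 0.0
```

Call:
{"api": "play_rows", "payload": {"increments": [[-2.1,1.9,-0.3,0,50],[-2.1,1.9,-0.3,0,50],[-2.1,1.9,-0.3,0,50],[-2.1,1.9,-0.3,0,50]]}}

```text
time_s: 12.2
tcp_pos: [448.9, -259.7, 187.0]
tcp_rot: [0.975, 0.224, -0.001, -0.001]
wrist_force: [-0.1, 0.6, -0.4]
grip_width: 50.2
```

Run:
```python
from h import *
go(448,-262,190,26)
C,im=shot('i1')
for P in ((451,-262,62),): print(proj(C,P))
```

```text
t 12.2 pos [ 448.9 -259.7  187. ] head 25.9 tilt 0.13 F [-0.1  0.6 -0.4] w 50.2
-> d [-0.06   0.057 -0.1  ] turn -0.1 rows~ 0.1 0.0
[323.55454525 229.17850581]
```

View pics/i1.png

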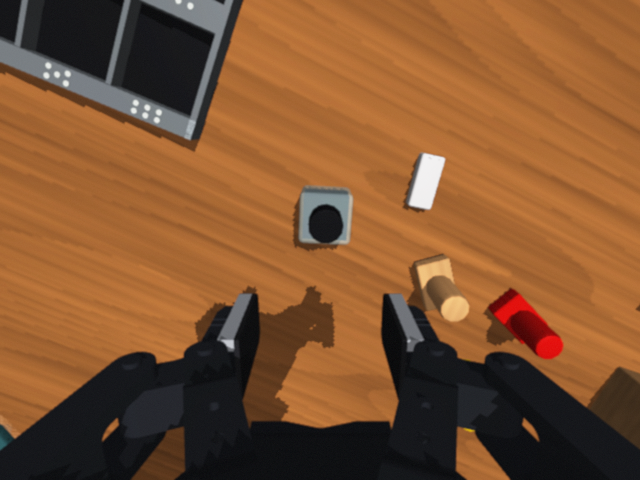

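Run:
```python
from h import *
C=camf('i1'); T=cam('top')
print(at_z(C,326,223,62), tri(ray(C,326,223),ray(T,407.8,259.8)))
print(at_z(C,454,306,62), tri(ray(C,454,306),ray(T,455.8,266.8)))
a=at_z(C,300,244,40);b=at_z(C,349,243,40);print('front edge',np.degrees(np.arctan2(*(b-a)[[1,0]]))+90)
go(454,-263,90,25.9)
```

```text
[ 455.95529757 -261.55675705   62.        ] (array([ 451.30025424, -264.85529938,   41.72418802]), [np.float64(0.791114237128429), np.float64(0.7911142371283222)])
[ 439.74164577 -380.24749826   62.        ] (array([ 436.24201112, -386.16469231,   50.74428441]), [np.float64(0.5382039515559826), np.float64(0.5382039515558678)])
front edge 27.148797548586913
t 12.25 pos [ 449.5 -258.4  187.2] head 26.1 tilt 0.13 F [-0.2  0.7 -0.1] w 49.8
-> d [0.069 0.209 3.238] turn 0.2 rows~ 1.9 0.0
```

Call:
{"api": "play_rows", "payload": {"increments": [[0.15,0.2,1.5,-0.3,46],[0.15,0.2,3.0,-0.3,46],[0.15,0.2,3.4,-0.3,46],[0.15,0.2,3.4,-0.3,46],[0.15,0.2,3.4,-0.3,46]]}}

```text
time_s: 12.75
tcp_pos: [457.7, -262.4, 87.4]
tcp_rot: [0.974, 0.229, 0.001, 0.0]
wrist_force: [0.7, -0.4, 0.8]
grip_width: 45.7
```

Run:
```python
from h import *
go(455.5,-262,43.5,26.3)
C,im=shot('i2')
for P in ((455.5,-262,62),): print(proj(C,P))
```

```text
t 12.75 pos [ 457.7 -262.4   87.4] head 26.4 tilt 0.08 F [ 0.7 -0.4  0.8] w 45.7
-> d [-0.063 -0.045  1.462] turn 0.1 rows~ 0.9 0.0
[315.72902538 289.26284852]
```

View pics/i2.png

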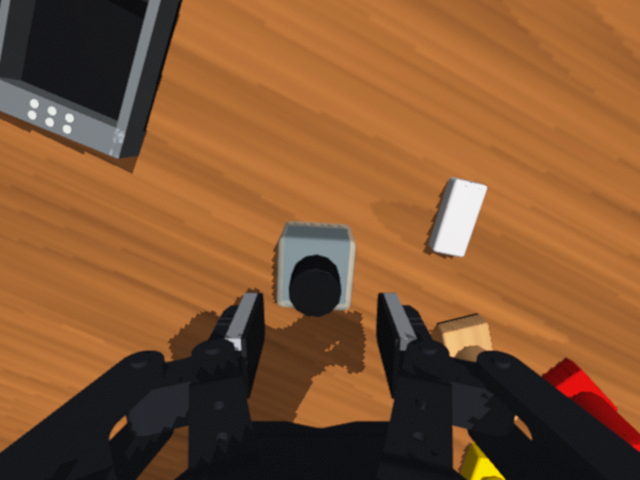

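Call:
{"api": "play_rows", "payload": {"increments": [[-0.05,-0.04,0.8,0,46],[-0.05,-0.04,1.45,0,46],[-0.05,-0.04,1.45,0,46]]}}

```text
time_s: 13.1
tcp_pos: [454.3, -262.3, 42.7]
tcp_rot: [0.974, 0.228, -0.0, -0.0]
wrist_force: [-0.1, -0.0, -0.2]
grip_width: 45.6
```

Run:
```python
from h import *
go(455.5,-262,43.5,26.3)
```

```text
t 13.1 pos [ 454.3 -262.3   42.7] head 26.3 tilt 0.05 F [-0.1 -0.  -0.2] w 45.6
-> d [ 0.041  0.009 -0.025] turn 0.0 rows~ 0.0 0.0
```

Call:
{"api": "play_rows", "payload": {"increments": [[0.03,0,-0.02,0,20],[0.03,0,-0.02,0,20],[0.03,0,-0.02,0,20],[0.03,0,-0.02,0,20]]}}

```text
time_s: 13.5
tcp_pos: [456.9, -262.5, 45.2]
tcp_rot: [0.974, 0.228, 0.001, 0.001]
wrist_force: [-0.4, 1.6, 7.6]
grip_width: 24.6
```

Run:
```python
from h import *
go(455.5,-262,43.5,26.3)
```

```text
t 13.5 pos [ 456.9 -262.5   45.2] head 26.4 tilt 0.19 F [-0.4  1.6  7.6] w 24.6
-> d [-0.033 -0.035  0.056] turn 0.1 rows~ 0.0 0.0
```

Call:
{"api": "play_rows", "payload": {"increments": [[0,0,-0.5,0,20],[0,0,-1.5,0,20],[0,0,-2.7,0,20],[0,0,-3.3,0,20]]}}

```text
time_s: 13.9
tcp_pos: [456.7, -262.8, 146.3]
tcp_rot: [0.974, 0.228, 0.002, 0.002]
wrist_force: [0.7, -0.6, -1.5]
grip_width: 24.5
```

Run:
```python
from h import *
go(585.7,-29.3,135,3.6)
C,im=shot('i3')
crop(im,200,200,240,200,3,'pics/i3c.png')
```

```text
t 13.9 pos [ 456.7 -262.8  146.3] head 26.3 tilt 0.27 F [ 0.7 -0.6 -1.5] w 24.5
-> d [ 7.306 -5.067  0.374] turn 22.7 rows~ 5.3 2.6
```

View pics/i3c.png

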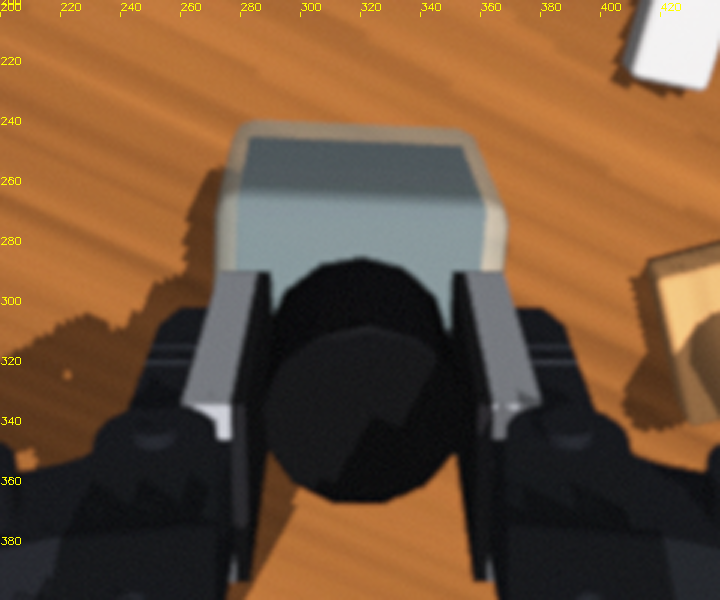

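Call:
{"api": "play_rows", "payload": {"increments": [[1.5,-1.0,0,4,20],[7.3,-5.1,0.3,22.7,20],[7.3,-5.1,0.3,22.7,20],[7.3,-5.1,0.3,22.7,20],[7.3,-5.1,0.3,22.7,20]]}}

```text
time_s: 14.45
tcp_pos: [573.3, -46.5, 134.7]
tcp_rot: [1.0, 0.031, 0.0, 0.0]
wrist_force: [1.1, 0.1, -0.7]
grip_width: 24.6
```

Run:
```python
from h import *
go(585.7,-29.3,110,3.4)
```

```text
t 14.45 pos [573.3 -46.5 134.7] head 3.6 tilt 0.03 F [ 1.1  0.1 -0.7] w 24.6
-> d [ 0.446 -0.548  0.823] turn 0.2 rows~ 0.7 0.0
```

Call:
{"api": "play_rows", "payload": {"increments": [[0.43,-0.53,0.8,0,20],[0.43,-0.53,0.8,0,20],[0.43,-0.53,0.8,0,20],[0.43,-0.53,0.8,0,20]]}}

```text
time_s: 14.85
tcp_pos: [584.5, -33.0, 110.8]
tcp_rot: [1.0, 0.031, 0.0, 0.0]
wrist_force: [-0.4, -0.3, -1.8]
grip_width: 24.2
```

Run:
```python
from h import *
go(585.7,-29.3,52,3.4)
C,im=shot('i4')
```

```text
t 14.85 pos [584.5 -33.  110.8] head 3.5 tilt 0.05 F [-0.4 -0.3 -1.8] w 24.2
-> d [ 0.048 -0.121  1.959] turn 0.1 rows~ 1.2 0.0
```

View pics/i4.png

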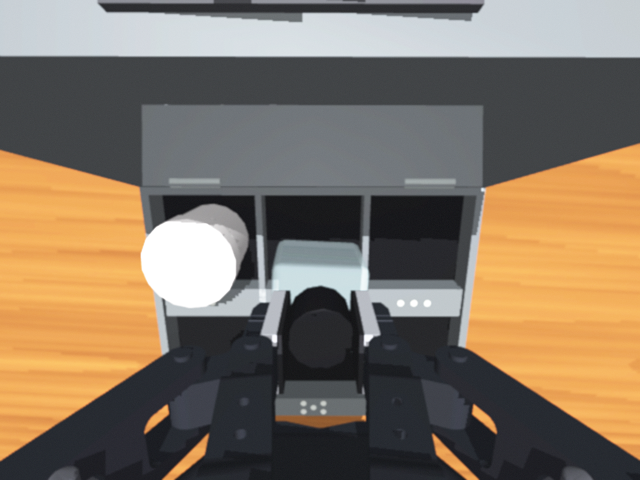

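Call:
{"api": "play_rows", "payload": {"increments": [[0.05,-0.12,0.8,0,20],[0.05,-0.12,1.6,0,20],[0.05,-0.12,1.9,0,20],[0.05,-0.12,2.0,0,20]]}}

```text
time_s: 15.3
tcp_pos: [585.4, -28.8, 49.9]
tcp_rot: [1.0, 0.031, -0.001, 0.0]
wrist_force: [-0.7, 0.3, -1.5]
grip_width: 24.4
```

Run:
```python
from h import *
go(585.7,-29.3,49,3.4)
```

```text
t 15.3 pos [585.4 -28.8  49.9] head 3.6 tilt 0.08 F [-0.7  0.3 -1.5] w 24.4
-> d [0.009 0.017 0.03 ] turn 0.2 rows~ 0.0 0.0
```

Call:
{"api": "play_rows", "payload": {"increments": [[0,0,0.05,0,20],[0,0,0.1,0,20],[0,0,0.1,0,20]]}}

```text
time_s: 15.6
tcp_pos: [586.9, -28.0, 49.3]
tcp_rot: [0.999, 0.032, 0.001, 0.0]
wrist_force: [-1.6, -1.0, 4.6]
grip_width: 24.4
```

Run:
```python
from h import *
go(585.7,-29.3,49,3.4)
```

```text
t 15.6 pos [586.9 -28.   49.3] head 3.6 tilt 0.12 F [-1.6 -1.   4.6] w 24.4
-> d [-0.042  0.041  0.01 ] turn 0.2 rows~ 0.0 0.0
```

Call:
{"api": "play_rows", "payload": {"increments": [[0,0,-0.05,0,38],[0,0,-0.05,0,38],[0,0,-0.05,0,38],[0,0,-1.0,0,38],[0,0,-2.4,0,38]]}}

```text
time_s: 16.1
tcp_pos: [584.0, -27.7, 117.8]
tcp_rot: [0.999, 0.032, -0.003, -0.0]
wrist_force: [0.6, -0.7, 0.2]
grip_width: 38.1
```

Call:
{"api": "play_rows", "payload": {"increments": [[0,0,-1.2,0,44],[-2,3,-1.5,-8,44]]}}

```text
time_s: 16.3
tcp_pos: [567.0, -63.8, 165.0]
tcp_rot: [0.994, 0.108, 0.006, -0.001]
wrist_force: [1.0, -1.1, 0.9]
grip_width: 43.9
```

Run:
```python
from h import *
go(433,-381,190,41)
C,im=shot('i5')
```

```text
t 16.3 pos [567.  -63.8 165. ] head 12.4 tilt 0.75 F [ 1.  -1.1  0.9] w 43.9
-> d [-6.626  9.364 -0.922] turn -28.6 rows~ 6.9 3.3
```

View pics/i5.png

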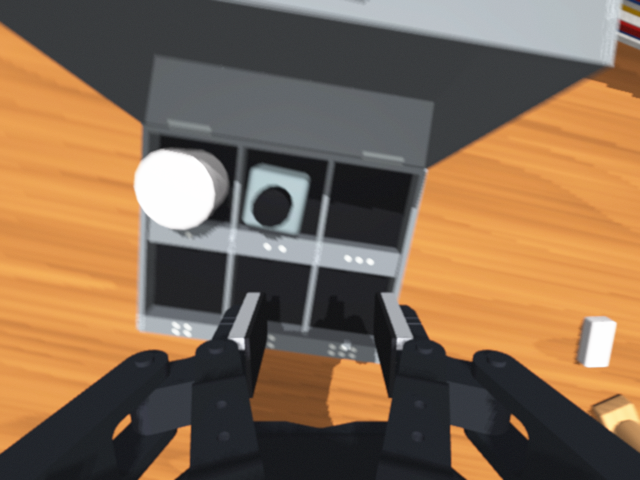

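Call:
{"api": "play_rows", "payload": {"increments": [[-6.6,9.4,-0.8,-28.6,44],[-6.6,9.4,-0.8,-28.6,44],[-6.6,9.4,-0.8,-28.6,44],[-6.6,9.4,-0.8,-28.6,44],[-6.6,9.4,-0.8,-28.6,44]]}}

```text
time_s: 16.85
tcp_pos: [463.8, -294.3, 176.3]
tcp_rot: [0.939, 0.344, -0.0, -0.0]
wrist_force: [0.6, -0.2, 0.1]
grip_width: 44.1
```

Run:
```python
from h import *
go(433,-378,190,41)
```

```text
t 16.85 pos [ 463.8 -294.3  176.3] head 40.3 tilt 0.01 F [ 0.6 -0.2  0.1] w 44.1
-> d [-2.586  1.463 -0.457] turn -0.7 rows~ 1.8 0.1
```

Call:
{"api": "play_rows", "payload": {"increments": [[-2.6,1.4,-0.3,-0.7,44],[-2.6,1.4,-0.3,-0.7,44],[-2.6,1.4,-0.3,-0.7,44],[-2.6,1.4,-0.3,-0.7,44]]}}

```text
time_s: 17.25
tcp_pos: [431.9, -375.7, 184.9]
tcp_rot: [0.937, 0.348, -0.0, -0.0]
wrist_force: [0.4, 0.4, -0.6]
grip_width: 44.0
```

Run:
```python
from h import *
go(433,-378,190,41)
C,im=shot('m1'); print(proj(C,(437,-382,60)))
```

```text
t 17.25 pos [ 431.9 -375.7  184.9] head 40.8 tilt 0.04 F [ 0.4  0.4 -0.6] w 44.0
-> d [-0.021  0.082 -0.169] turn -0.2 rows~ 0.1 0.0
[330.29154777 230.5860315 ]
```

View pics/m1.png

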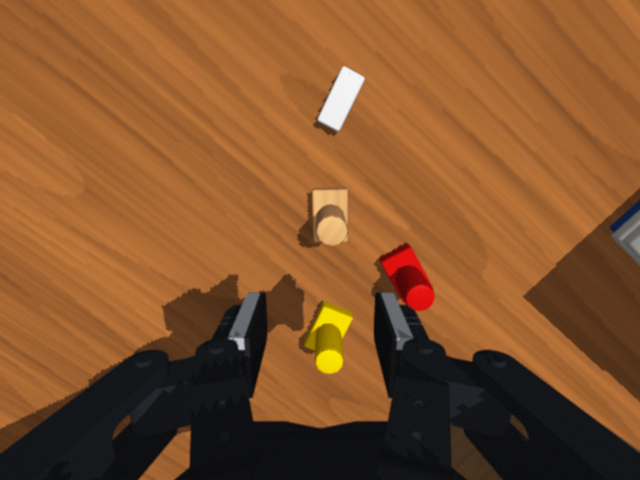

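Run:
```python
from h import *
C=camf('m1');Rt=None
s=status.observe();Rm=R.from_quat(s['tcp_rot']).as_matrix()
h=at_z(C,332,230,62);print('handle',h)
T=cam('top');print(tri(ray(C,332,230),ray(T,455.8,266.8)))
for n,q,z in (('redcorner',(380,262),16),('redcorner2',(408,244),16),('redhandle',(418,294),62),('ytop',(348,318),16),('base',(313,190),16),('base',(347,188),16)):
    print(n,(Rm.T@(at_z(C,*q,z)-h)).round(1))
go(h[0],h[1],80,41)
```

```text
handle [ 438.52143527 -382.24854534   62.        ]
(array([ 436.07921641, -385.39035266,   49.58173388]), [np.float64(0.6234260265303354), np.float64(0.623426026530333)])
redcorner [-41.7  43.5  45.9]
redcorner2 [-25.3  66.9  45.9]
redhandle [-50.9  65.9  -0.1]
ytop [-96.   16.5  45.9]
base [ 21.6 -14.4  46. ]
base [23.2 13.6 46. ]
t 17.3 pos [ 432.8 -374.2  184.9] head 40.9 tilt 0.06 F [ 0.4  0.1 -0.2] w 43.9
-> d [-0.032  0.331  3.498] turn -0.1 rows~ 2.1 0.0
```

Call:
{"api": "play_rows", "payload": {"increments": [[0,0.3,1.5,0,44],[0,0.3,3.0,0,44],[0,0.3,3.5,0,44],[0,0.3,3.5,0,44]]}}

```text
time_s: 17.7
tcp_pos: [438.1, -379.1, 78.1]
tcp_rot: [0.936, 0.351, -0.001, -0.003]
wrist_force: [1.2, -0.3, -0.5]
grip_width: 44.2
```

Run:
```python
from h import *
go(438,-382.2,27,41)
C,im=shot('m2');print(proj(C,(438,-382.2,62)))
```

```text
t 17.7 pos [ 438.1 -379.1   78.1] head 41.1 tilt 0.32 F [ 1.2 -0.3 -0.5] w 44.2
-> d [-0.07   0.086  1.704] turn 0.1 rows~ 1.0 0.0
[323.66748236 297.6723659 ]
```

View pics/m2.png

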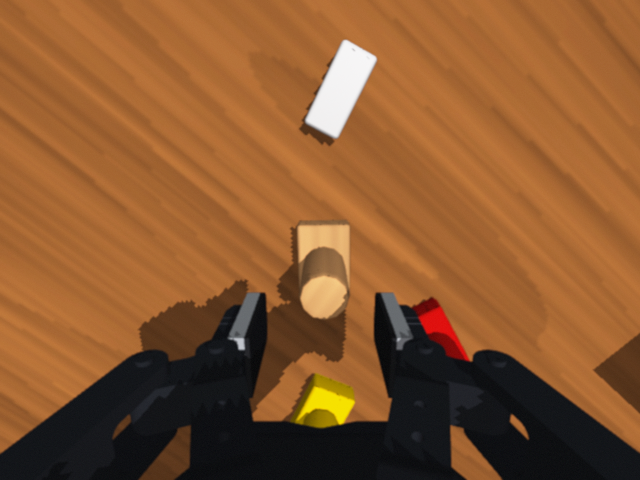

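Call:
{"api": "play_rows", "payload": {"increments": [[-0.04,0.05,0.9,0,44],[-0.04,0.05,1.7,0,44],[-0.04,0.05,1.7,0,44],[-0.04,0.05,1.7,0,44]]}}

```text
time_s: 18.15
tcp_pos: [440.1, -384.1, 31.3]
tcp_rot: [0.937, 0.35, 0.001, 0.001]
wrist_force: [0.3, 0.0, 0.2]
grip_width: 44.1
```

Call:
{"api": "play_rows", "payload": {"increments": [[0,0,0,0,18],[0,0,0,0,18],[0,0,0,0,18],[0,0,0,0,18]]}}

```text
time_s: 18.55
tcp_pos: [439.8, -384.3, 31.6]
tcp_rot: [0.937, 0.35, 0.001, 0.001]
wrist_force: [-1.4, 1.4, 7.2]
grip_width: 22.7
```

Run:
```python
from h import *
go(438,-382.2,27,41)
```

```text
t 18.55 pos [ 439.8 -384.3   31.6] head 41.0 tilt 0.16 F [-1.4  1.4  7.2] w 22.7
-> d [-0.    -0.091  0.153] turn -0.0 rows~ 0.1 0.0
```

Call:
{"api": "play_rows", "payload": {"increments": [[0,0,-0.5,0,18],[0,0,-1.7,0,18],[0,0,-3.2,0,18],[0,0,-3.5,0,18]]}}

```text
time_s: 18.95
tcp_pos: [441.7, -385.7, 141.0]
tcp_rot: [0.937, 0.35, 0.003, 0.005]
wrist_force: [0.7, -0.1, -1.4]
grip_width: 22.7
```

Run:
```python
from h import *
go(589.8,-97,130,3.4)
C,im=shot('m3');cv2.imwrite('pics/m3c.png',im[180:420,160:480])
```

```text
t 18.95 pos [ 441.7 -385.7  141. ] head 41.0 tilt 0.6 F [ 0.7 -0.1 -1.4] w 22.7
-> d [10.036 -4.037  0.34 ] turn 37.6 rows~ 6.5 4.4
```

View pics/m3c.png

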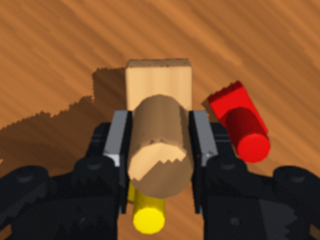

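Call:
{"api": "play_rows", "payload": {"increments": [[2.0,-1.0,0,5,18],[10.0,-4.0,0.2,37.6,18],[10.0,-4.0,0.2,37.6,18],[10.0,-4.0,0.2,37.6,18],[10.0,-4.0,0.2,37.6,18]]}}

```text
time_s: 19.5
tcp_pos: [550.5, -162.8, 129.7]
tcp_rot: [1.0, 0.026, -0.0, 0.0]
wrist_force: [0.1, -1.0, -0.6]
grip_width: 23.0
```

Run:
```python
from h import *
go(589.8,-97,110,3.4)
```

```text
t 19.5 pos [ 550.5 -162.8  129.7] head 3.0 tilt 0.05 F [ 0.1 -1.  -0.6] w 23.0
-> d [ 1.424 -2.122  0.654] turn -0.4 rows~ 1.6 0.0
```

Call:
{"api": "play_rows", "payload": {"increments": [[1.4,-2.1,0.6,-0.3,18],[1.4,-2.1,0.6,-0.3,18],[1.4,-2.1,0.6,-0.3,18],[1.4,-2.1,0.6,-0.3,18]]}}

```text
time_s: 19.9
tcp_pos: [588.1, -98.4, 111.2]
tcp_rot: [0.999, 0.033, -0.001, 0.0]
wrist_force: [0.0, -0.9, -0.3]
grip_width: 23.0
```

Run:
```python
from h import *
go(589.8,-97,40,3.4)
C,im=shot('m4')
go(589.8,-97,40,3.4)
```

```text
t 19.9 pos [588.1 -98.4 111.2] head 3.7 tilt 0.11 F [ 0.  -0.9 -0.3] w 23.0
-> d [ 0.065 -0.044  2.373] turn 0.3 rows~ 1.4 0.0
t 19.95 pos [587.9 -99.9 111.5] head 3.6 tilt 0.1 F [ 0.  -1.  -1.5] w 23.0
-> d [ 0.073 -0.093  2.384] turn 0.2 rows~ 1.4 0.0
```

View pics/m4.png

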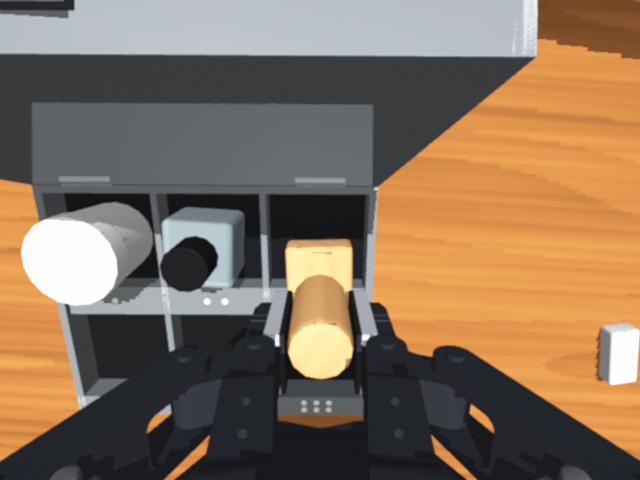

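Call:
{"api": "play_rows", "payload": {"increments": [[0.07,-0.08,0.9,0.2,18],[0.07,-0.08,1.8,0.2,18],[0.07,-0.08,2.3,0.2,18],[0.07,-0.08,2.45,0.2,18],[0.07,-0.08,2.5,0.2,18]]}}

```text
time_s: 20.45
tcp_pos: [590.5, -97.4, 36.9]
tcp_rot: [1.0, 0.029, -0.0, 0.0]
wrist_force: [0.5, -0.2, -1.6]
grip_width: 22.9
```

Run:
```python
from h import *
go(589.8,-97,36,3.4)
```

```text
t 20.45 pos [590.5 -97.4  36.9] head 3.4 tilt 0.03 F [ 0.5 -0.2 -1.6] w 22.9
-> d [-0.021 -0.015  0.031] turn -0.0 rows~ 0.0 0.0
```

Call:
{"api": "play_rows", "payload": {"increments": [[0,0,0.07,0,18],[0,0,0.11,0,18],[0,0,0.11,0,18]]}}

```text
time_s: 20.75
tcp_pos: [591.6, -96.9, 35.6]
tcp_rot: [1.0, 0.03, 0.001, 0.0]
wrist_force: [-1.6, -1.1, 5.4]
grip_width: 23.0
```

Run:
```python
from h import *
go(589.8,-97,36,3.4)
```

```text
t 20.75 pos [591.6 -96.9  35.6] head 3.4 tilt 0.13 F [-1.6 -1.1  5.4] w 23.0
-> d [-0.061 -0.    -0.013] turn 0.0 rows~ 0.0 0.0
```

Call:
{"api": "play_rows", "payload": {"increments": [[0,0,-0.05,0,38],[0,0,-0.05,0,38],[0,0,-0.05,0,38],[0,0,-1.0,0,38],[0,0,-2.4,0,38]]}}

```text
time_s: 21.25
tcp_pos: [588.6, -96.1, 104.0]
tcp_rot: [1.0, 0.03, -0.003, -0.001]
wrist_force: [1.1, 0.2, 0.1]
grip_width: 37.9
```

Run:
```python
from h import *
go(560,279,190,3.4)
C,im=shot('m5')
cv2.imwrite('pics/s7.png',viewer.get_image('scene')[:,:,::-1])
cv2.imwrite('pics/t7.png',viewer.get_image('top')[:,:,::-1])
```

```text
t 21.25 pos [588.6 -96.1 104. ] head 3.5 tilt 0.34 F [1.1 0.2 0.1] w 37.9
-> d [ -0.214 -12.543  -2.85 ] turn 0.1 rows~ 7.7 0.0
```

View pics/m5.png

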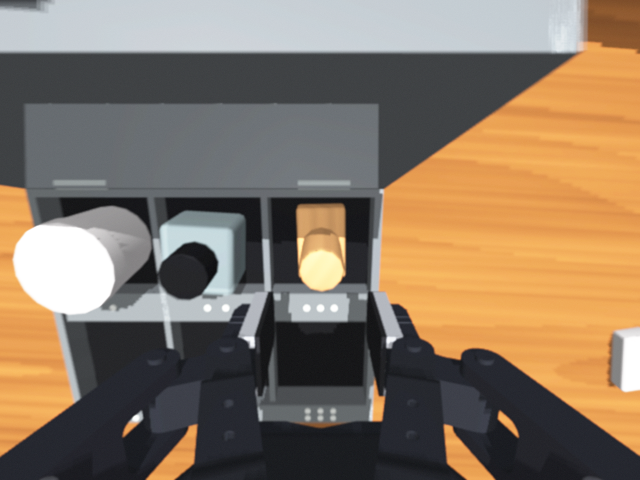

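View pics/s7.png

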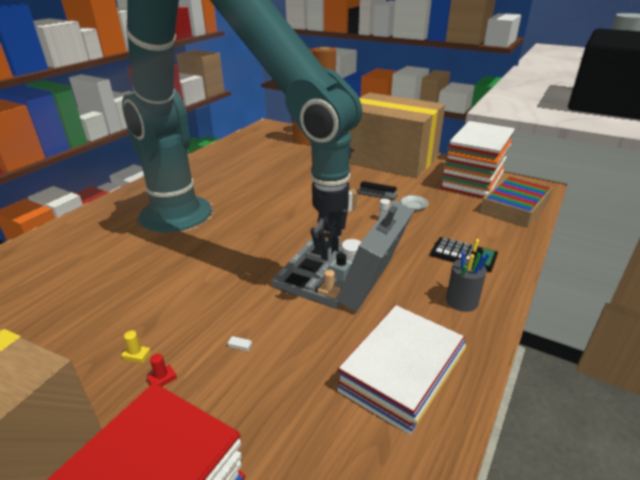

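View pics/t7.png

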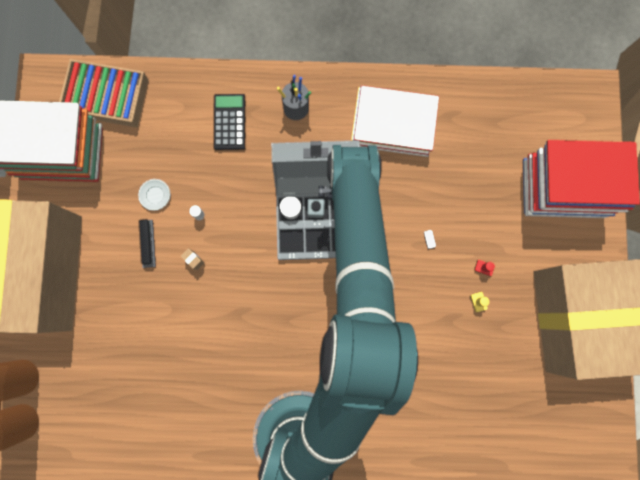

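Call:
{"api": "play_rows", "payload": {"increments": [[0,-0.8,-1.4,0,44],[-0.2,-12.5,-2.7,0,44],[-0.2,-12.5,-2.7,0,44],[-0.2,-12.5,-2.7,0,44],[-0.2,-12.5,-2.7,0,44]]}}

```text
time_s: 21.9
tcp_pos: [572.9, 127.2, 169.0]
tcp_rot: [1.0, 0.03, -0.001, 0.0]
wrist_force: [1.2, -0.4, 0.2]
grip_width: 44.1
```

Run:
```python
from h import *
go(560,279,190,3.4)
```

```text
t 21.9 pos [572.9 127.2 169. ] head 3.4 tilt 0.09 F [ 1.2 -0.4  0.2] w 44.1
-> d [-0.129 -5.076 -0.703] turn 0.0 rows~ 3.1 0.0
```

Call:
{"api": "play_rows", "payload": {"increments": [[-0.1,-5.0,-0.6,0,48],[-0.1,-5.0,-0.6,0,48],[-0.1,-5.0,-0.6,0,48],[-0.1,-5.0,-0.6,0,48],[-0.1,-5.0,-0.6,0,48]]}}

```text
time_s: 22.4
tcp_pos: [560.7, 276.9, 186.6]
tcp_rot: [0.999, 0.032, -0.001, 0.0]
wrist_force: [-0.2, -1.3, -0.5]
grip_width: 47.8
```

Run:
```python
from h import *
go(560,279,190,3.4)
C,im=shot('g1')
```

```text
t 22.4 pos [560.7 276.9 186.6] head 3.7 tilt 0.1 F [-0.2 -1.3 -0.5] w 47.8
-> d [-0.018 -0.071 -0.115] turn 0.3 rows~ 0.1 0.0
```

View pics/g1.png

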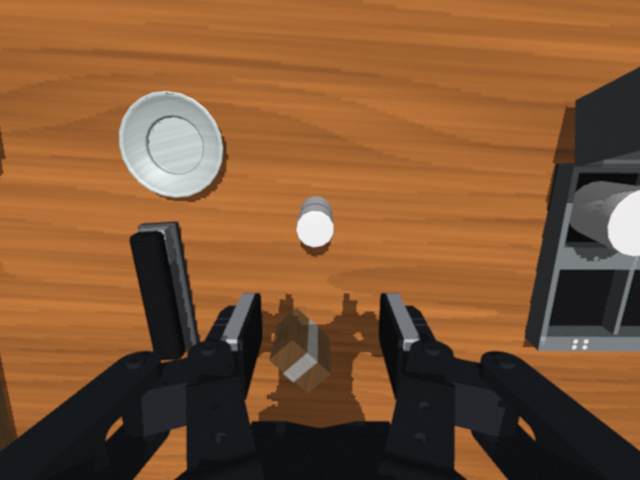

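Run:
```python
from h import *
C=camf('g1');T=cam('top')
print(at_z(C,315,229,62),tri(ray(C,315,229),ray(T,195.2,211)))
print('carton',at_z(C,302,368,58))
go(564,279.5,85,3.4)
```

```text
[561.83837753 279.99534368  62.        ] (array([559.97962762, 279.97144355,  55.19025633]), [np.float64(0.0007468602646064671), np.float64(0.000746860264522633)])
carton [440.54393535 283.67401151  58.        ]
t 22.45 pos [561.4 274.7 186.4] head 3.5 tilt 0.14 F [ 0.2 -0.9 -0.2] w 48.3
-> d [ 0.104 -0.159  3.38 ] turn 0.1 rows~ 2.0 0.0
```

Call:
{"api": "play_rows", "payload": {"increments": [[0.05,-0.15,1.5,0,48],[0.05,-0.15,3.0,0,48],[0.05,-0.15,3.4,0,48],[0.05,-0.15,3.4,0,48],[0.05,-0.15,3.4,0,48]]}}

```text
time_s: 22.95
tcp_pos: [564.4, 279.4, 87.1]
tcp_rot: [1.0, 0.029, 0.001, -0.0]
wrist_force: [-0.2, 0.2, 0.7]
grip_width: 48.0
```

Run:
```python
from h import *
go(562.3,280,30,3.4)
C,im=shot('g2'); print(proj(C,(562.3,280,62)))
```

```text
t 22.95 pos [564.4 279.4  87.1] head 3.4 tilt 0.1 F [-0.2  0.2  0.7] w 48.0
-> d [-0.073 -0.024  1.903] turn -0.0 rows~ 1.1 0.0
[317.15808776 290.54992386]
```

View pics/g2.png

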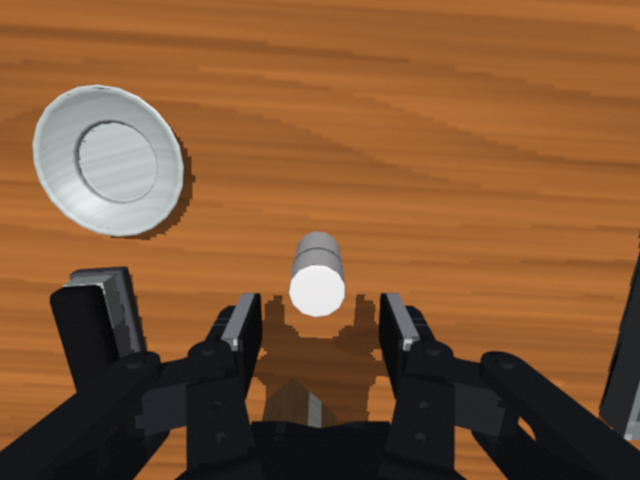

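Call:
{"api": "play_rows", "payload": {"increments": [[-0.05,-0.02,1.0,0,48],[-0.05,-0.02,1.9,0,48],[-0.05,-0.02,1.9,0,48],[-0.05,-0.02,1.9,0,48]]}}

```text
time_s: 23.4
tcp_pos: [562.6, 280.8, 30.5]
tcp_rot: [1.0, 0.03, 0.001, -0.0]
wrist_force: [-1.0, 0.4, 1.1]
grip_width: 48.4
```

Call:
{"api": "play_rows", "payload": {"increments": [[0,0,0,0,22],[0,0,0,0,22],[0,0,0,0,22],[0,0,0,0,22]]}}

```text
time_s: 23.8
tcp_pos: [563.2, 281.1, 31.3]
tcp_rot: [1.0, 0.03, 0.002, -0.001]
wrist_force: [-0.9, -1.5, 7.0]
grip_width: 26.7
```

Call:
{"api": "play_rows", "payload": {"increments": [[0,0,-0.5,0,22],[0,0,-1.7,0,22],[0,0,-3.2,0,22],[0,0,-3.5,0,22]]}}

```text
time_s: 24.2
tcp_pos: [564.5, 282.3, 140.6]
tcp_rot: [1.0, 0.03, 0.005, -0.002]
wrist_force: [-0.4, -0.1, -0.1]
grip_width: 26.8
```

Run:
```python
from h import *
go(502.3,-34.3,140,3.4)
C,im=shot('g3');cv2.imwrite('pics/g3c.png',im[180:420,160:480])
```

```text
t 24.2 pos [564.5 282.3 140.6] head 3.4 tilt 0.58 F [-0.4 -0.1 -0.1] w 26.8
-> d [-2.704 10.408 -0.05 ] turn 0.0 rows~ 6.5 0.0
```

View pics/g3c.png

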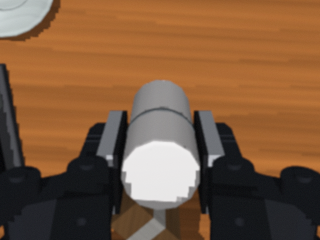

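Call:
{"api": "play_rows", "payload": {"increments": [[-0.8,3,-0.2,0,22],[-2.7,10.4,-0.1,0,22],[-2.7,10.4,-0.1,0,22],[-2.7,10.4,-0.1,0,22],[-2.7,10.4,-0.1,0,22]]}}

```text
time_s: 24.75
tcp_pos: [512.0, 33.1, 136.4]
tcp_rot: [1.0, 0.03, -0.001, 0.0]
wrist_force: [0.9, 0.1, -0.6]
grip_width: 26.9
```

Run:
```python
from h import *
go(502.3,-34.3,110,3.4)
```

```text
t 24.75 pos [512.   33.1 136.4] head 3.5 tilt 0.06 F [ 0.9  0.1 -0.6] w 26.9
-> d [-0.457  2.223  0.882] turn 0.1 rows~ 1.5 0.0
```

Call:
{"api": "play_rows", "payload": {"increments": [[-0.4,2.2,0.8,0,22],[-0.4,2.2,0.8,0,22],[-0.4,2.2,0.8,0,22],[-0.4,2.2,0.8,0,22],[-0.4,2.2,0.8,0,22]]}}

```text
time_s: 25.25
tcp_pos: [505.6, -29.8, 113.0]
tcp_rot: [1.0, 0.031, 0.0, -0.0]
wrist_force: [1.3, 0.3, 0.9]
grip_width: 26.9
```

Run:
```python
from h import *
go(502.3,-34.3,37,3.4)
C,im=shot('g4')
```

```text
t 25.25 pos [505.6 -29.8 113. ] head 3.6 tilt 0.05 F [1.3 0.3 0.9] w 26.9
-> d [-0.121  0.144  2.534] turn 0.2 rows~ 1.5 0.0
```

View pics/g4.png

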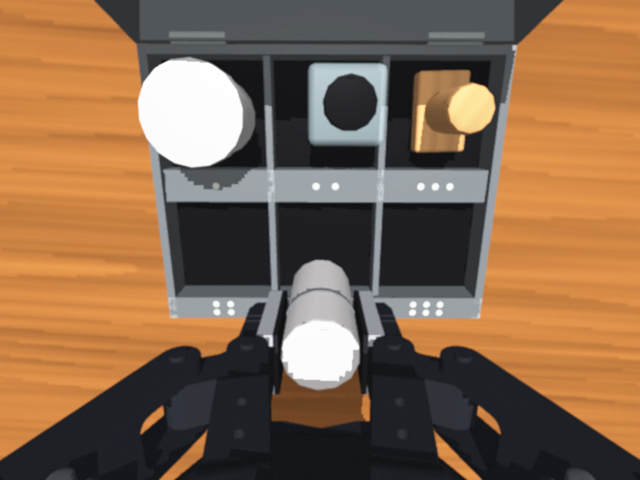

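Run:
```python
from h import *
C=camf('g4')
for q in ((276,203),(376,203),(373,287),(279,287)): print(at_z(C,*q,24))
print(proj(C,(502.3,-34.3,24)))
go(502.3,-34.3,37,3.4)
```

```text
[531.8303717   -1.45811603  24.        ]
[535.6539808  -63.25713816  24.        ]
[479.36285535 -67.14054131  24.        ]
[475.50354558  -5.02845092  24.        ]
[325.77790064 251.27258964]
t 25.3 pos [505.7 -29.7 113.1] head 3.6 tilt 0.05 F [-0.4  1.  -0.4] w 27.0
-> d [-0.124  0.147  2.535] turn 0.2 rows~ 1.5 0.0
```

Call:
{"api": "play_rows", "payload": {"increments": [[-0.08,0.14,0.9,0.1,22],[-0.08,0.14,1.8,0.1,22],[-0.08,0.14,2.4,0.1,22],[-0.08,0.14,2.55,0.1,22],[-0.08,0.14,2.55,0.1,22]]}}

```text
time_s: 25.8
tcp_pos: [503.3, -34.4, 36.4]
tcp_rot: [1.0, 0.03, -0.0, -0.0]
wrist_force: [0.1, 0.4, -1.2]
grip_width: 27.0
```

Run:
```python
from h import *
go(502.3,-34.3,35.3,3.4)
```

```text
t 25.8 pos [503.3 -34.4  36.4] head 3.5 tilt 0.04 F [ 0.1  0.4 -1.2] w 27.0
-> d [-0.033 -0.007  0.035] turn 0.1 rows~ 0.0 0.0
```

Call:
{"api": "play_rows", "payload": {"increments": [[0,0,0.08,0,22],[0,0,0.11,0,22],[0,0,0.11,0,22]]}}

```text
time_s: 26.1
tcp_pos: [504.3, -34.8, 35.2]
tcp_rot: [1.0, 0.03, 0.001, 0.0]
wrist_force: [-4.0, 1.6, 14.0]
grip_width: 26.9
```

Run:
```python
from h import *
go(502.3,-34.3,35.3,3.4)
```

```text
t 26.1 pos [504.3 -34.8  35.2] head 3.4 tilt 0.13 F [-4.   1.6 14. ] w 26.9
-> d [-0.066 -0.022 -0.005] turn 0.0 rows~ 0.0 0.0
```

Call:
{"api": "play_rows", "payload": {"increments": [[0,0,-0.06,0,44],[0,0,-0.06,0,44],[0,0,-0.06,0,44],[0,0,-1.0,0,44],[0,0,-2.4,0,44]]}}

```text
time_s: 26.6
tcp_pos: [501.2, -35.7, 103.7]
tcp_rot: [1.0, 0.029, -0.003, -0.0]
wrist_force: [0.4, -1.1, -0.2]
grip_width: 44.4
```

Run:
```python
from h import *
go(438,281,190,50)
C,im=shot('g5')
```

```text
t 26.6 pos [501.2 -35.7 103.7] head 3.4 tilt 0.34 F [ 0.4 -1.1 -0.2] w 44.4
-> d [ -1.501 -10.663  -2.859] turn -46.6 rows~ 6.7 5.4
```

View pics/g5.png

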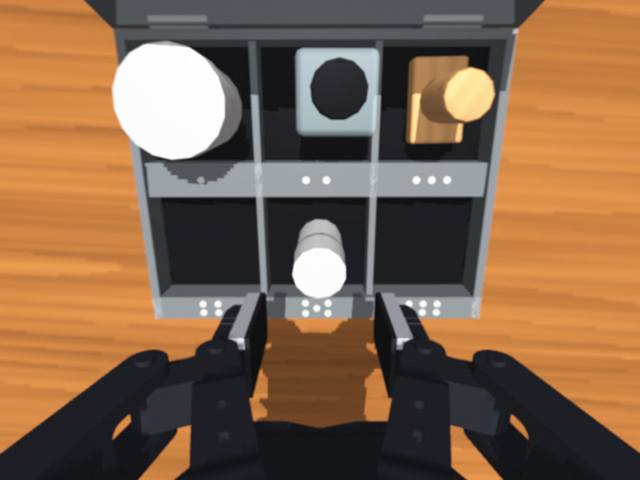

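Call:
{"api": "play_rows", "payload": {"increments": [[-0.2,-1,-1.5,-5,48],[-1.5,-10.6,-2.6,-46,48],[-1.5,-10.6,-2.6,-46,48],[-1.5,-10.6,-2.6,-46,48],[-1.5,-10.6,-2.6,-46,48]]}}

```text
time_s: 27.15
tcp_pos: [457.5, 187.8, 171.6]
tcp_rot: [0.93, 0.367, 0.0, 0.0]
wrist_force: [0.7, 0.3, -0.5]
grip_width: 47.9
```

Run:
```python
from h import *
go(438,281,190,50)
```

```text
t 27.15 pos [457.5 187.8 171.6] head 43.0 tilt 0.06 F [ 0.7  0.3 -0.5] w 47.9
-> d [ 1.647 -2.713 -0.613] turn -7.0 rows~ 1.9 0.8
```

Call:
{"api": "play_rows", "payload": {"increments": [[1.6,-2.7,-0.5,-6.8,48],[1.6,-2.7,-0.5,-6.8,48],[1.6,-2.7,-0.5,-6.8,48],[1.6,-2.7,-0.5,-6.8,48]]}}

```text
time_s: 27.55
tcp_pos: [437.7, 279.2, 186.0]
tcp_rot: [0.908, 0.42, -0.0, -0.0]
wrist_force: [-0.0, -1.2, 0.7]
grip_width: 48.4
```

Run:
```python
from h import *
go(438,281,190,50)
C,im=shot('c1')
crop(im,200,120,240,180,3,'pics/c1c.png')
cv2.imwrite('pics/c1.png',im)
```

```text
t 27.55 pos [437.7 279.2 186. ] head 49.7 tilt 0.01 F [-0.  -1.2  0.7] w 48.4
-> d [ 0.051 -0.032 -0.133] turn -0.3 rows~ 0.1 0.0
```

View pics/c1c.png

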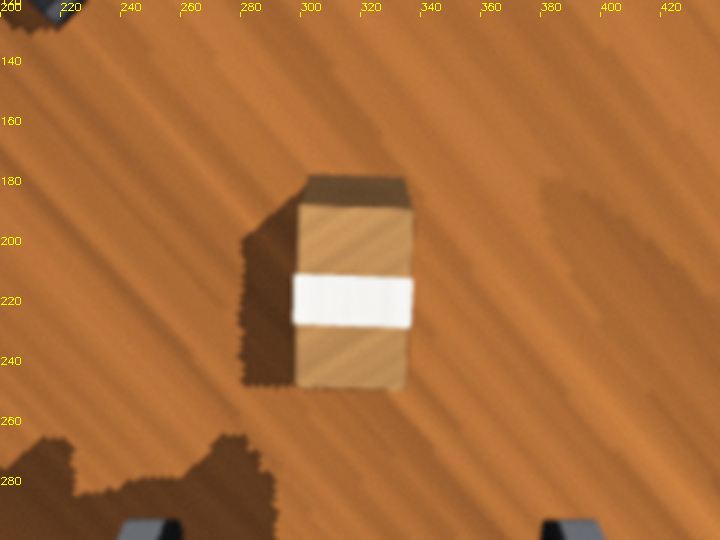

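Run:
```python
from h import *
C=camf('c1');T=cam('top')
print(at_z(C,317.7,219,58),tri(ray(C,317.7,219),ray(T,190.8,258)))
p=at_z(C,317.7,219,58)
go(p[0],p[1],80,49.3)
```

```text
[441.87017443 285.70865231  58.        ] (array([440.26533082, 284.86986799,  51.4315387 ]), [np.float64(0.6409415294899304), np.float64(0.6409415294899595)])
t 27.6 pos [438.2 277.6 185.7] head 49.5 tilt 0.06 F [ 1.  -0.6 -0. ] w 47.9
-> d [ 0.287 -0.083  3.523] turn 0.2 rows~ 2.1 0.0
```

Call:
{"api": "play_rows", "payload": {"increments": [[0.25,-0.05,1.5,0,48],[0.25,-0.05,3.0,0,48],[0.25,-0.05,3.5,0,48],[0.25,-0.05,3.5,0,48],[0.25,-0.05,3.5,0,48]]}}

```text
time_s: 28.1
tcp_pos: [442.8, 284.8, 82.2]
tcp_rot: [0.908, 0.418, 0.001, -0.0]
wrist_force: [0.0, 0.2, -0.5]
grip_width: 47.6
```

Run:
```python
from h import *
go(442,285.5,28,49.3)
C,im=shot('c2');print(proj(C,(442,285.5,58)))
```

```text
t 28.1 pos [442.8 284.8  82.2] head 49.5 tilt 0.07 F [ 0.   0.2 -0.5] w 47.6
-> d [-0.002 -0.037  1.806] turn 0.2 rows~ 1.1 0.0
[316.26250379 286.13124838]
```

View pics/c2.png

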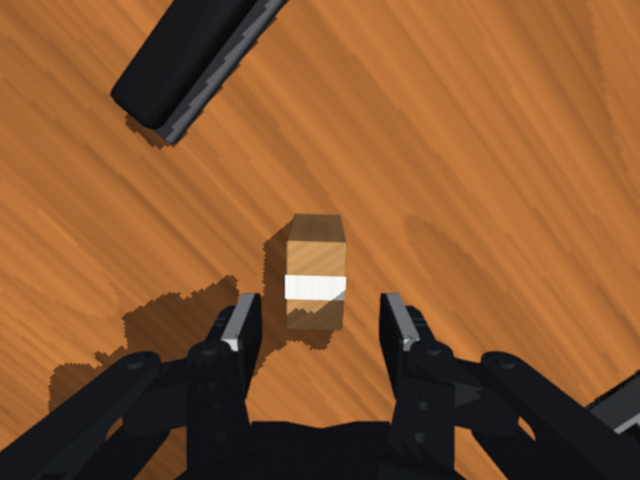

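Top centre at (315,285), as predicted. Descend and grip.

Call:
{"api": "play_rows", "payload": {"increments": [[0,-0.04,0.9,0,48],[0,-0.04,1.8,0,48],[0,-0.04,1.8,0,48],[0,-0.04,1.8,0,48]]}}

```text
time_s: 28.55
tcp_pos: [441.9, 286.2, 28.7]
tcp_rot: [0.908, 0.419, 0.001, -0.0]
wrist_force: [0.3, 0.2, 0.3]
grip_width: 47.8
```

Call:
{"api": "play_rows", "payload": {"increments": [[0,0,0,0,22],[0,0,0,0,22],[0,0,0,0,22],[0,0,0,0,22]]}}

```text
time_s: 28.95
tcp_pos: [442.3, 286.6, 29.2]
tcp_rot: [0.908, 0.419, 0.002, -0.0]
wrist_force: [-2.0, -1.0, 7.0]
grip_width: 27.3
```

Call:
{"api": "play_rows", "payload": {"increments": [[0,0,-0.5,0,22],[0,0,-1.7,0,22],[0,0,-3.2,0,22],[0,0,-3.6,0,22]]}}

```text
time_s: 29.35
tcp_pos: [443.0, 287.5, 140.5]
tcp_rot: [0.908, 0.419, 0.004, -0.0]
wrist_force: [0.8, 0.7, -0.9]
grip_width: 27.8
```

Run:
```python
from h import *
go(507,-102,145,3.4)
C,im=shot('c3');cv2.imwrite('pics/c3c.png',im[180:420,160:480])
```

```text
t 29.35 pos [443.  287.5 140.5] head 49.5 tilt 0.46 F [ 0.8  0.7 -0.9] w 27.8
-> d [-8.493 10.048 -0.188] turn 46.1 rows~ 7.9 5.4
```

View pics/c3c.png

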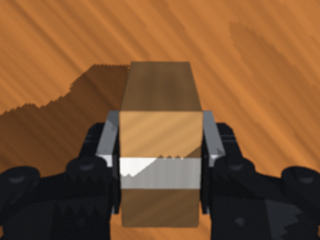

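Call:
{"api": "play_rows", "payload": {"increments": [[-2,2.5,-0.2,8,22],[-8.5,10.0,-0.3,46.1,22],[-8.5,10.0,-0.3,46.1,22],[-8.5,10.0,-0.3,46.1,22],[-8.5,10.0,-0.3,46.1,22]]}}

```text
time_s: 29.9
tcp_pos: [480.7, 36.9, 141.4]
tcp_rot: [0.998, 0.059, -0.0, 0.0]
wrist_force: [2.0, 0.9, -1.5]
grip_width: 27.5
```

Run:
```python
from h import *
go(507,-102,145,3.4)
```

```text
t 29.9 pos [480.7  36.9 141.4] head 6.8 tilt 0.06 F [ 2.   0.9 -1.5] w 27.5
-> d [ 0.324  4.7   -0.12 ] turn 3.4 rows~ 2.8 0.4
```

Call:
{"api": "play_rows", "payload": {"increments": [[0.35,4.7,0.1,3.2,22],[0.35,4.7,0.3,3.2,22],[0.35,4.7,0.8,3.2,22],[0.35,4.7,1.0,3.2,22],[0.35,4.7,1.0,3.2,22]]}}

```text
time_s: 30.4
tcp_pos: [507.6, -100.4, 110.0]
tcp_rot: [0.999, 0.033, -0.002, -0.0]
wrist_force: [-0.5, -0.1, -1.4]
grip_width: 27.4
```

Run:
```python
from h import *
go(507,-102,36,3.4)
C,im=shot('c4')
go(507,-102,36,3.4)
```

```text
t 30.4 pos [ 507.6 -100.4  110. ] head 3.8 tilt 0.24 F [-0.5 -0.1 -1.4] w 27.4
-> d [-0.013  0.056  2.465] turn 0.4 rows~ 1.5 0.0
t 30.45 pos [508.2 -98.9 110.8] head 3.9 tilt 0.16 F [-0.7  0.5 -1.7] w 27.6
-> d [-0.042  0.104  2.492] turn 0.5 rows~ 1.5 0.1
```

View pics/c4.png

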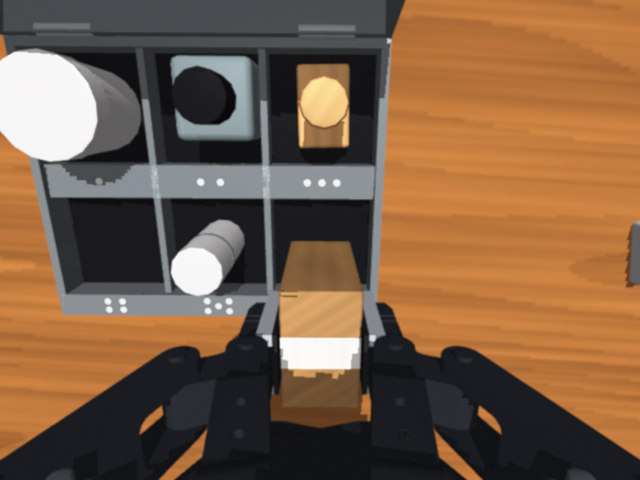

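Call:
{"api": "play_rows", "payload": {"increments": [[-0.03,0.09,0.9,0.4,22],[-0.03,0.09,1.8,0.4,22],[-0.03,0.09,2.4,0.4,22],[-0.03,0.09,2.55,0.4,22],[-0.03,0.09,2.58,0.4,22]]}}

```text
time_s: 30.95
tcp_pos: [508.6, -100.8, 34.3]
tcp_rot: [0.999, 0.032, -0.0, -0.0]
wrist_force: [-0.8, 0.1, -1.9]
grip_width: 28.2
```

Run:
```python
from h import *
go(507,-102,33.3,3.4)
```

```text
t 30.95 pos [ 508.6 -100.8   34.3] head 3.7 tilt 0.05 F [-0.8  0.1 -1.9] w 28.2
-> d [-0.056  0.037  0.035] turn 0.3 rows~ 0.0 0.0
```

Call:
{"api": "play_rows", "payload": {"increments": [[-0.03,0.02,0.05,0,22],[-0.03,0.02,0.09,0,22],[-0.03,0.02,0.09,0,22]]}}

```text
time_s: 31.25
tcp_pos: [508.5, -102.6, 33.1]
tcp_rot: [1.0, 0.031, 0.001, 0.0]
wrist_force: [-1.9, 1.9, 4.9]
grip_width: 27.3
```

Run:
```python
from h import *
go(507,-102,33.3,3.4)
```

```text
t 31.25 pos [ 508.5 -102.6   33.1] head 3.6 tilt 0.1 F [-1.9  1.9  4.9] w 27.3
-> d [-0.05  -0.025 -0.005] turn 0.2 rows~ 0.0 0.0
```

Call:
{"api": "play_rows", "payload": {"increments": [[0,0,-0.05,0,46],[0,0,-0.05,0,46],[0,0,-0.05,0,46],[0,0,-1.0,0,46],[0,0,-2.4,0,46]]}}

```text
time_s: 31.75
tcp_pos: [505.9, -102.6, 102.4]
tcp_rot: [1.0, 0.031, -0.003, -0.001]
wrist_force: [1.3, -0.4, -0.2]
grip_width: 45.7
```

Call:
{"api": "play_rows", "payload": {"increments": [[0,0,-1.6,0,46],[0,0,-3.2,0,46],[0,0,-4.5,0,46],[0,0,-5.2,0,46],[0,0,-5.2,0,46]]}}

```text
time_s: 32.25
tcp_pos: [509.7, -103.3, 263.4]
tcp_rot: [1.0, 0.031, 0.004, 0.001]
wrist_force: [0.3, -0.1, -0.6]
grip_width: 45.8
```

Run:
```python
from h import *
go(698,-21,260,3.4)
C,im=shot('d1')
im=viewer.get_image('scene')[:,:,::-1].copy()
crop(im,250,170,180,140,4,'pics/d1s.png')
go(698,-21,260,3.4)
```

```text
t 32.25 pos [ 509.7 -103.3  263.4] head 3.5 tilt 0.42 F [ 0.3 -0.1 -0.6] w 45.8
-> d [ 6.431 -2.351  0.152] turn 0.1 rows~ 4.1 0.0
t 32.35 pos [ 507.6 -103.   259.6] head 3.5 tilt 0.02 F [ 0.2 -0.2 -0.9] w 46.0
-> d [ 6.504 -2.336 -0.014] turn 0.1 rows~ 4.1 0.0
```

View pics/d1.png

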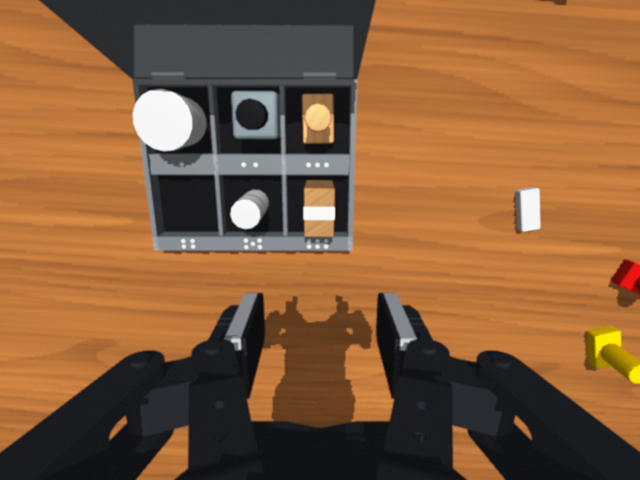

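View pics/d1s.png

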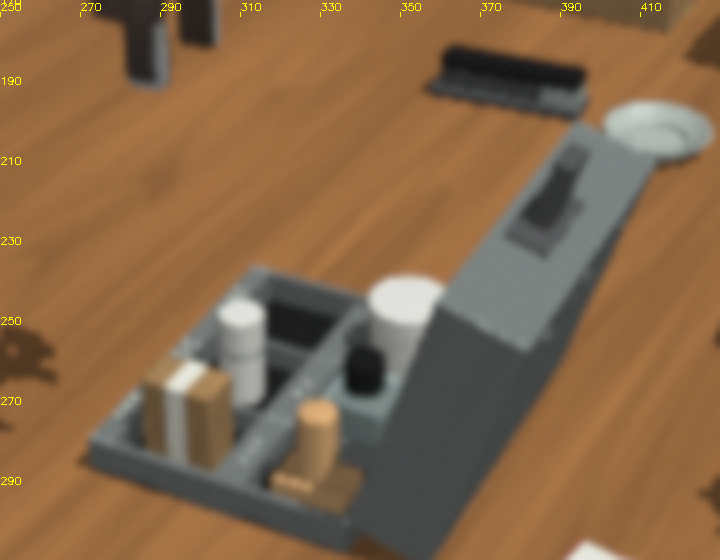

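Call:
{"api": "play_rows", "payload": {"increments": [[6.45,-2.33,-0.1,0,50],[6.45,-2.33,-0.1,0,50],[6.45,-2.33,-0.1,0,50],[6.45,-2.33,-0.1,0,50],[6.45,-2.33,-0.1,0,50]]}}

```text
time_s: 32.85
tcp_pos: [699.1, -16.7, 258.0]
tcp_rot: [0.999, 0.033, -0.002, -0.002]
wrist_force: [-0.2, 0.3, -0.4]
grip_width: 49.8
```

Run:
```python
from h import *
go(698,-21,184,3.5)
C,im=shot('d2')
go(698,-21,184,3.5)
print(proj(C,(698,-21,203)))
```

```text
t 32.85 pos [699.1 -16.7 258. ] head 3.8 tilt 0.28 F [-0.2  0.3 -0.4] w 49.8
-> d [-0.039  0.15   2.467] turn 0.3 rows~ 1.5 0.0
t 32.9 pos [697.8 -18.  258.2] head 3.8 tilt 0.3 F [-0.7  0.1  0.4] w 49.9
-> d [0.011 0.107 2.474] turn 0.3 rows~ 1.5 0.0
[326.8688475  266.63931781]
```

View pics/d2.png

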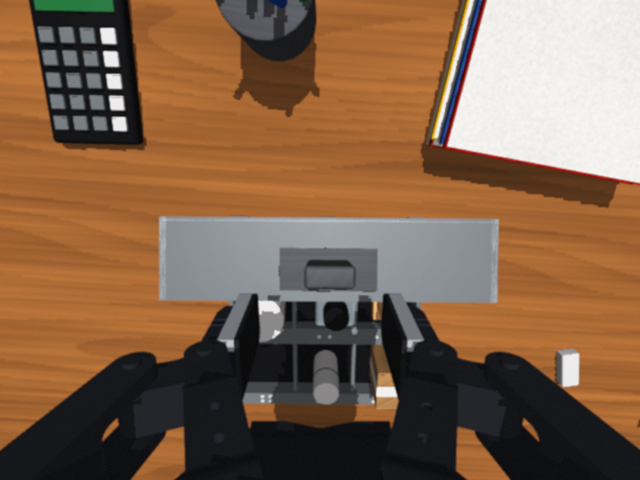

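Call:
{"api": "play_rows", "payload": {"increments": [[0.01,0.12,0.8,0.2,50],[0.01,0.12,1.6,0.2,50],[0.01,0.12,2.3,0.2,50],[0.01,0.12,2.45,0.2,50],[0.01,0.12,2.45,0.2,50]]}}

```text
time_s: 33.4
tcp_pos: [695.7, -25.5, 187.7]
tcp_rot: [1.0, 0.029, -0.002, 0.0]
wrist_force: [-0.1, -0.2, 0.2]
grip_width: 49.9
```

Run:
```python
from h import *
go(698,-21,184,3.5)
im=viewer.get_image('scene')[:,:,::-1].copy()
crop(im,250,120,180,140,4,'pics/d3s.png')
C,im=shot('d3')
```

```text
t 33.4 pos [695.7 -25.5 187.7] head 3.3 tilt 0.19 F [-0.1 -0.2  0.2] w 49.9
-> d [ 0.084 -0.145  0.122] turn -0.2 rows~ 0.1 0.0
```

View pics/d3.png

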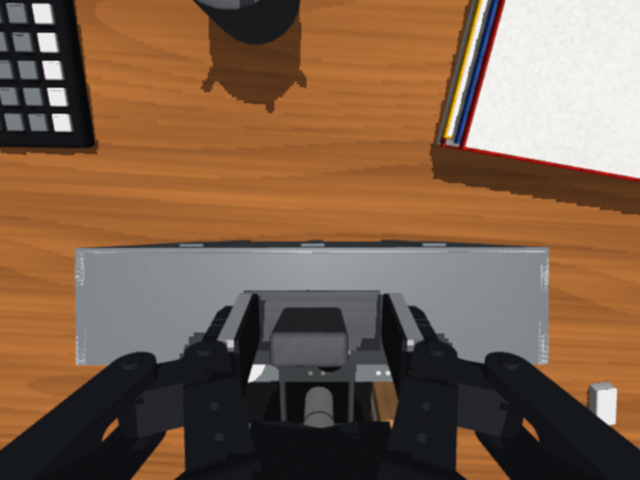

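View pics/d3s.png

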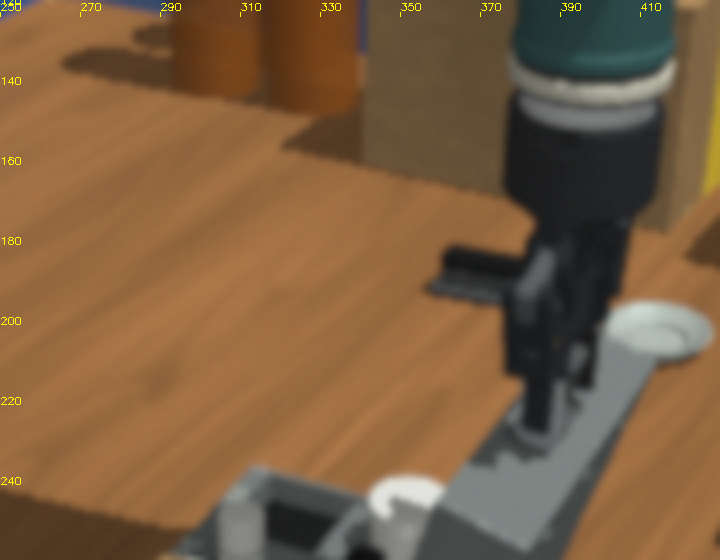

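Call:
{"api": "play_rows", "payload": {"increments": [[0.06,-0.13,0.06,0,50],[0.06,-0.13,0.06,0,50],[0.06,-0.13,0.06,0,50]]}}

```text
time_s: 33.8
tcp_pos: [699.0, -20.3, 188.0]
tcp_rot: [1.0, 0.029, 0.0, 0.0]
wrist_force: [-0.8, -0.4, -0.2]
grip_width: 49.9
```

Run:
```python
from h import *
go(698,-21,184.5,3.5)
```

```text
t 33.8 pos [699.  -20.3 188. ] head 3.4 tilt 0.05 F [-0.8 -0.4 -0.2] w 49.9
-> d [-0.034  0.02   0.115] turn -0.1 rows~ 0.1 0.0
```

Call:
{"api": "play_rows", "payload": {"increments": [[-0.03,0.0,0.11,0,50],[-0.03,0.0,0.11,0,22],[-0.03,0.0,0.11,0,22],[-0.03,0.0,0.11,0,22],[-0.03,0.0,0.11,0,22]], "squeeze": 60}}

```text
time_s: 34.3
tcp_pos: [697.6, -21.4, 183.9]
tcp_rot: [1.0, 0.029, -0.0, 0.0]
wrist_force: [-1.1, -1.2, 0.3]
grip_width: 25.4
```

Run:
```python
from h import *
go(698,-21,184.5,3.5)
s=status.observe()
gx=s['tcp_pos']-[622.3,-27.1,24.5-19];ux=gx[0]*np.cos(.0593)+gx[1]*np.sin(.0593)
print('r',np.hypot(ux,gx[2]),'th',np.arctan2(gx[2],-ux)-.1022)
r=196;f=.1022
P=lambda t:np.array([-r*np.cos(f+t),0,-r*np.sin(f+t)])/30
th=1.86-np.concatenate([[0],np.cumsum([.03,.06]+[.08]*21),[1.80,1.83,1.86]])
for i in range(0,len(th)-1,5):
    print(th[i].round(2),[[float(v) for v in (P(t)-P(th[i])).round(2)] for t in th[i+1:i+6]])
```

```text
t 34.3 pos [697.6 -21.4 183.9] head 3.3 tilt 0.05 F [-1.1 -1.2  0.3] w 25.4
-> d [ 0.013 -0.012 -0.019] turn -0.2 rows~ 0.0 0.0
r 193.76531666819793 th 1.8690671233108282
1.86 [[-0.18, 0.0, -0.07], [-0.55, 0.0, -0.2], [-1.06, 0.0, -0.33], [-1.57, 0.0, -0.43], [-2.09, 0.0, -0.48]]
1.53 [[-0.52, 0.0, -0.01], [-1.04, 0.0, 0.02], [-1.56, 0.0, 0.09], [-2.07, 0.0, 0.2], [-2.57, 0.0, 0.36]]
1.13 [[-0.49, 0.0, 0.19], [-0.95, 0.0, 0.42], [-1.4, 0.0, 0.69], [-1.83, 0.0, 1.0], [-2.23, 0.0, 1.33]]
0.73 [[-0.37, 0.0, 0.37], [-0.71, 0.0, 0.76], [-1.02, 0.0, 1.18], [-1.3, 0.0, 1.63], [-1.53, 0.0, 2.09]]
0.33 [[-0.2, 0.0, 0.48], [-0.36, 0.0, 0.98], [-0.48, 0.0, 1.49], [-0.52, 0.0, 1.68], [-0.54, 0.0, 1.88]]
0.03 [[-0.02, 0.0, 0.19]]
```

Call:
{"api": "play_rows", "payload": {"increments": [[-0.18,0,-0.07,0,22],[-0.55,0,-0.2,0,22],[-1.06,0,-0.33,0,22],[-1.57,0,-0.43,0,22],[-2.09,0,-0.48,0,22]]}}

```text
time_s: 34.8
tcp_pos: [635.2, -25.1, 198.9]
tcp_rot: [1.0, 0.029, 0.001, 0.0]
wrist_force: [5.3, -3.0, -5.5]
grip_width: 25.3
```

Call:
{"api": "play_rows", "payload": {"increments": [[-0.52,0,-0.01,0,22],[-1.04,0,0.02,0,22],[-1.56,0,0.09,0,22],[-2.07,0,0.2,0,22],[-2.57,0,0.36,0,22]]}}

```text
time_s: 35.3
tcp_pos: [559.3, -29.7, 189.3]
tcp_rot: [1.0, 0.029, 0.003, 0.001]
wrist_force: [2.9, -3.1, 0.8]
grip_width: 24.9
```

Run:
```python
from h import *
go(698,-21,184.5,3.5)
im=viewer.get_image('scene')[:,:,::-1].copy()
crop(im,230,120,180,180,3,'pics/d4s.png')
```

```text
t 35.3 pos [559.3 -29.7 189.3] head 3.3 tilt 0.34 F [ 2.9 -3.1  0.8] w 24.9
-> d [ 4.633 -0.022  0.187] turn -0.2 rows~ 2.8 0.0
```

View pics/d4s.png

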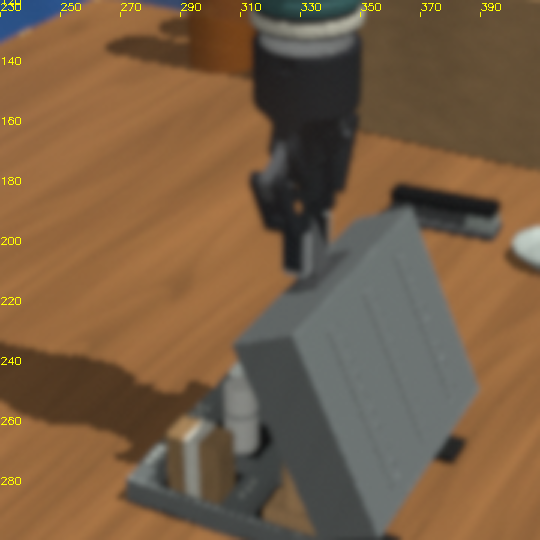

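Following well; the wares still stand. Continue.

Call:
{"api": "play_rows", "payload": {"increments": [[-0.49,0,0.19,0,22],[-0.95,0,0.42,0,22],[-1.4,0,0.69,0,22],[-1.83,0,1.0,0,22],[-2.23,0,1.33,0,22]]}}

```text
time_s: 35.85
tcp_pos: [491.8, -33.7, 149.1]
tcp_rot: [1.0, 0.029, 0.002, 0.001]
wrist_force: [0.7, -3.9, 3.2]
grip_width: 25.2
```

Call:
{"api": "play_rows", "payload": {"increments": [[-0.37,0,0.37,0,22],[-0.71,0,0.76,0,22],[-1.02,0,1.18,0,22],[-1.3,0,1.63,0,22],[-1.53,0,2.09,0,22]]}}

```text
time_s: 36.35
tcp_pos: [445.3, -36.5, 85.5]
tcp_rot: [1.0, 0.029, 0.0, 0.001]
wrist_force: [0.1, -4.6, 2.2]
grip_width: 25.4
```

Call:
{"api": "play_rows", "payload": {"increments": [[-0.2,0,0.48,0,22],[-0.36,0,0.98,0,22],[-0.48,0,1.49,0,22],[-0.52,0,1.68,0,22],[-0.54,0,1.88,0,22]]}}

```text
time_s: 36.85
tcp_pos: [428.8, -37.5, 28.7]
tcp_rot: [1.0, 0.029, -0.001, 0.001]
wrist_force: [-2.2, -5.5, 2.5]
grip_width: 25.4
```

Run:
```python
from h import *
go(427.5,-37.6,24.9,3.5)
s=status.observe()
gx=s['tcp_pos']-[622.3,-27.1,24.5-19];ux=gx[0]*np.cos(.0593)+gx[1]*np.sin(.0593)
print('r',np.hypot(ux,gx[2]),'th',np.arctan2(gx[2],-ux)-.1022)
im=viewer.get_image('scene')[:,:,::-1].copy()
crop(im,230,150,180,160,4,'pics/d5s.png')
```

```text
t 36.85 pos [428.8 -37.5  28.7] head 3.3 tilt 0.1 F [-2.2 -5.5  2.5] w 25.4
-> d [-0.045  0.002  0.125] turn -0.2 rows~ 0.1 0.0
r 195.1139850033587 th 0.016774436019097796
```

View pics/d5s.png

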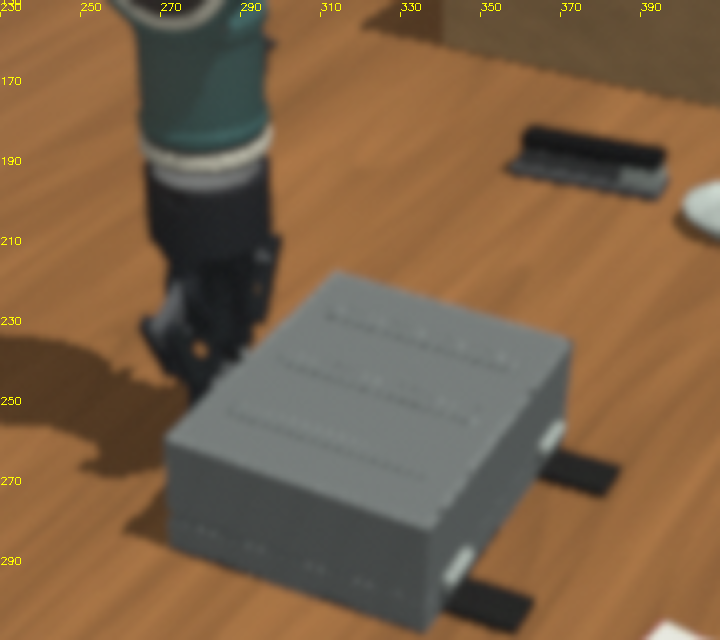

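Last millimetres, pressing slightly, until the force shows it is seated.

Call:
{"api": "play_rows", "payload": {"increments": [[-0.02,0,0.1,0,22],[-0.03,0,0.18,0,22],[-0.03,0,0.22,0,22],[-0.03,0,0.22,0,22],[-0.03,0,0.22,0,22]]}}

```text
time_s: 37.4
tcp_pos: [428.1, -37.5, 22.4]
tcp_rot: [1.0, 0.029, -0.0, 0.001]
wrist_force: [-2.1, -4.6, 2.1]
grip_width: 24.7
```

Run:
```python
from h import *
go(427.5,-37.6,24.9,3.5)
```

```text
t 37.4 pos [428.1 -37.5  22.4] head 3.3 tilt 0.09 F [-2.1 -4.6  2.1] w 24.7
-> d [-0.02   0.003 -0.083] turn -0.2 rows~ 0.1 0.0
```

Call:
{"api": "play_rows", "payload": {"increments": [[0,0,0.08,0,22],[0,0,0.15,0,22],[0,0,0.15,0,22]]}}

```text
time_s: 37.7
tcp_pos: [428.2, -37.6, 20.8]
tcp_rot: [1.0, 0.029, -0.001, 0.002]
wrist_force: [-12.6, -3.7, 47.1]
grip_width: 25.0
```

Run:
```python
from h import *
go(427.5,-37.6,24.9,3.5)
im=viewer.get_image('scene')[:,:,::-1].copy()
crop(im,230,150,180,160,4,'pics/d6s.png')
```

```text
t 37.7 pos [428.2 -37.6  20.8] head 3.3 tilt 0.19 F [-12.6  -3.7  47.1] w 25.0
-> d [-0.023  0.    -0.136] turn -0.2 rows~ 0.1 0.0
```

View pics/d6s.png

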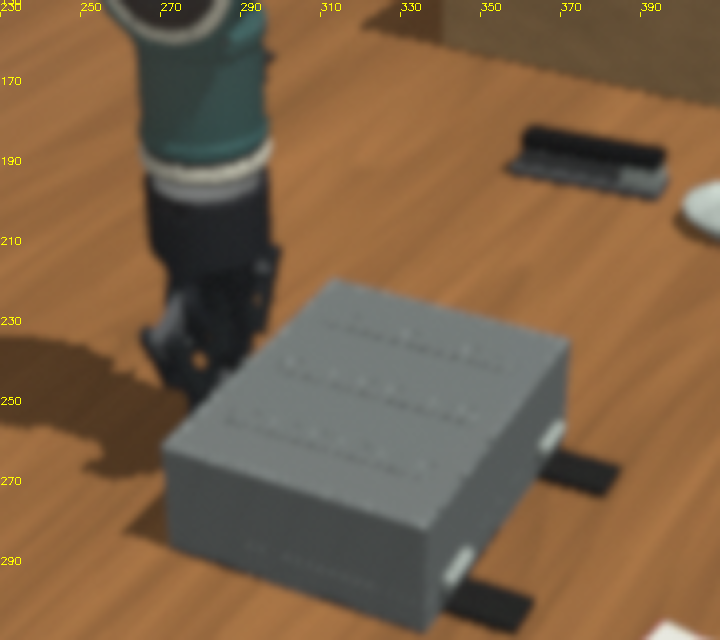

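Call:
{"api": "play_rows", "payload": {"increments": [[0,0,-0.08,0,22],[0,0,-0.08,0,50],[0,0,-0.08,0,50],[0,0,-0.08,0,50],[0,0,-0.5,0,50]]}}

```text
time_s: 38.25
tcp_pos: [427.2, -36.0, 31.4]
tcp_rot: [1.0, 0.029, -0.002, -0.0]
wrist_force: [-0.2, -0.4, 0.4]
grip_width: 50.1
```

Call:
{"api": "play_rows", "payload": {"increments": [[0,0,-1.4,0,50],[0,0,-2.8,0,50],[0,0,-4.0,0,50],[0,0,-4.5,0,50],[0,0,-4.5,0,50]]}}

```text
time_s: 38.75
tcp_pos: [430.1, -36.4, 169.5]
tcp_rot: [1.0, 0.029, 0.002, 0.0]
wrist_force: [0.3, -0.4, -0.8]
grip_width: 49.8
```

Run:
```python
from h import *
go(427.6,-38.7,200,3.4)
C,im=shot('e1')
print(proj(C,(410.9,-39.8,50)),proj(C,(449.1,67.3,77)),proj(C,(461.6,-140.9,77)))
im=viewer.get_image('scene')[:,:,::-1].copy()
cv2.imwrite('pics/e1s.png',im)
```

```text
t 38.75 pos [430.1 -36.4 169.5] head 3.3 tilt 0.26 F [ 0.3 -0.4 -0.8] w 49.8
-> d [-0.082  0.072 -1.018] turn -0.1 rows~ 0.6 0.0
[322.15632556 259.16530127] [156.44121029 207.12221717] [487.23910278 206.3347463 ]
```

View pics/e1.png

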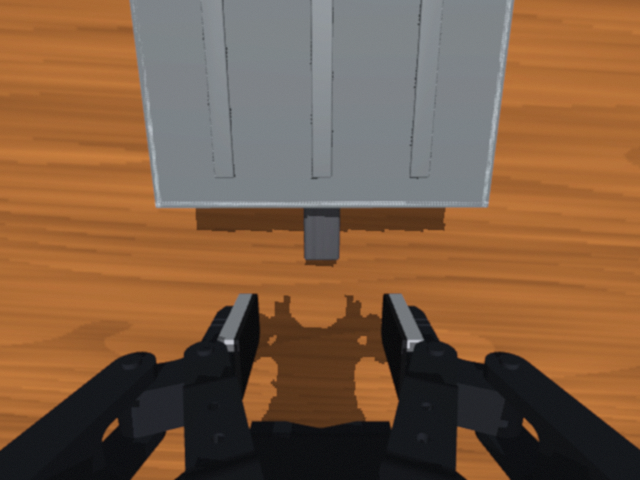

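View pics/e1s.png

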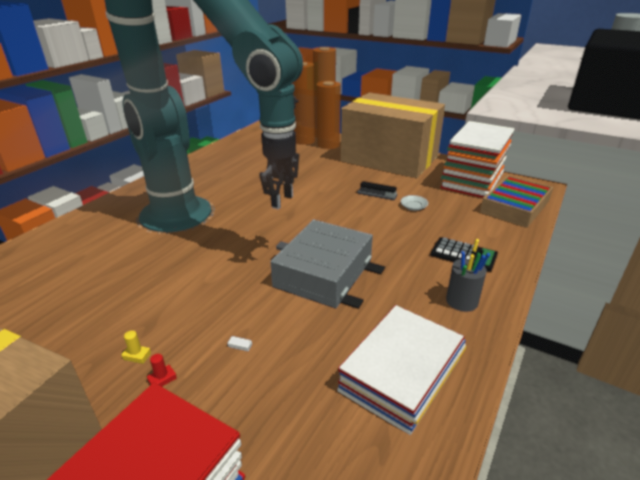

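Run:
```python
from plant import job
print(job.hand_in())
```

```text
the job is handed in; nothing more can be done
None
```

I opened the lid onto its stop, put five wares in their pockets in order, then closed the lid and handed the job in at about 39 s.

- **Wares:** the paste pot went in 1, the ink bottle in 2, the wooden stamp in 3, the glue stick in 5 and the pin carton in 6. No tape roll was visible in the wide views, so pocket 4 stayed empty. The red and yellow stamp shapes were left alone.
- **Placing:** I lowered each ware until the force showed floor contact, at the expected height, then let go. In pictures taken before closing, all five stood upright in their pockets.
- **Lid:** I held the tab all the way down, closing at about 0.8 rad/s, and pressed until 47 N showed it seated. Afterwards its front corners and tab end lay within about 1 pixel of where they were when it was shut at the start.
- **Other things:** the stapler, dish and eraser look unmoved in the last picture, and I saw nothing knocked aside.
- **Checks that disagreed:** the top camera read about 4 mm short in x compared with the wrist camera, so I went by the wrist camera. Heights triangulated from the two cameras came out about 7–20 mm below the stated ones, so I used the stated heights. The shut tab came out about 4 mm lower than when I first gripped it; I attribute that to the grip slipping along the tab. I could not see the wares again after the lid was shut.

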